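# Clamp the clay tiles flat and set the drying timer

### The job

Stack all the clay tiles from the ware board squarely on one another within the outline on the press bed, lay the wooden cover board squarely on top, and swing the press arm shut. Then turn the ratchet knob clockwise until the foot clamps the stack and the knob slips, let it click at least three times but slip less than one full turn, and leave it clamped. Last, turn the dial of the drying timer clockwise from zero to its seventh click, without disturbing the vase, the bowl or the brush.

Things in the scene. Friction and masses are not known exactly. Their poses are not given: they have to be found in the camera images.
- press: flattening press fixed to the bench: grey base plate 250 x 120 x 20 mm (x -95 to +155, y -60 to +60 mm) with a steel post 28 mm thick, 148 mm tall, near its far end. Origin: at bench level under the centre of the bed (the marked area); x along the base from the bed to the post, whose axis is at x = +120 mm, y = 0; z up
- press_bed (a point): centre of the press bed, on its upper face, 20 mm above the bench; a dark outline of 119 x 66 mm (long side along the press x axis) marks where the stack belongs; axes as the press
- press_arm (a joint): swing arm, a bar 34 mm wide, 112 to 132 mm above the bench, turning about the post. 0 = shut against a stop: points to the press -x, knob and foot above the bed centre; grows anticlockwise from above as it opens, to 1.6 rad (points to press -y). Starts at 1.25 to 1.57. Stiff (0.15 N m), stays where left; can be drawn round by its knob. Knob and foot axis 120 mm from the post axis
- press_foot: foot of the press, a rubber disc 52 mm across, 8 mm thick, under the arm; origin at the centre of its underside, 88 mm above the bench when fully up, as at the start. Goes straight down 30 mm per clockwise turn of the knob (4.8 mm per rad), at most 39 mm, and up when the knob is turned back; stays where left
- knob_top (a point): centre of the top of the ratchet knob: round, upright, fluted, black, 50 mm across, 34 mm high, white line on top, on the arm above the foot; top 172 mm above the bench, always. Clockwise from above lowers the foot (0.05 N m when free); once the foot clamps (about 20 N) the knob slips at about 0.15 N m, clicking every 15 deg, and the foot stays. Axes turn with the knob
- press_knob (a joint): how far the ratchet knob has slipped clockwise on its screw, rad: 0 at the start, unchanged while the foot runs freely up or down, grows only as the knob slips (0.26 a click; three clicks = 0.79, a full turn = 6.28)
- ware_board: weathered grey-brown wooden ware board on the bench, 300 x 220 x 15 mm, 1.5 kg, loose; origin at the centre of its underside, x along its length; the tiles start on it, in up to two rows
- tile1: flat unfired clay tile, pale beige, 110 x 60 x 12 mm, 150 g; origin at the centre of its underside, x along its length, z up. All tiles are alike. Starts lying on the ware board; two to four of the four are present
- tile2: flat unfired clay tile, pale beige, 110 x 60 x 12 mm, 150 g; origin at the centre of its underside, x along its length, z up. All tiles are alike. Starts lying on the ware board; two to four of the four are present
- tile3: flat unfired clay tile, pale beige, 110 x 60 x 12 mm, 150 g; origin at the centre of its underside, x along its length, z up. All tiles are alike. Starts lying on the ware board; two to four of the four are present
- tile4: flat unfired clay tile, pale beige, 110 x 60 x 12 mm, 150 g; origin at the centre of its underside, x along its length, z up. All tiles are alike. Starts lying on the ware board; two to four of the four are present
- cover: cover board of plain wood, 130 x 60 x 12 mm, 80 g, loose on the bench beside the press (on its +y side); origin at the centre of its underside, x along its length, z up
- timer_box: drying timer, white box 100 x 85 mm, 50 mm high, fixed to the bench, clicking dial on top; origin at the centre of its underside, x from its front (aluminium plate) to its back. Ticks every 30 deg round the dial: the long tick, towards the front (-x), is zero; they run clockwise from above, zero to ten
- dial_top (a point): centre of the top of the timer dial, 84 mm above the bench: round, black, 44 mm across, 30 mm high, white pointer line on top, upright axis; turns with 0.02 to 0.04 N m and settles at the nearest click when let go. Axes turn with the dial; the pointer lies along its -x
- timer_dial (a joint): angle of the timer dial, rad, grows clockwise seen from above; one click every 0.5236 rad (30 degrees), starts at 0 (pointer at the zero tick), stops at 5.3; the seventh click is at 3.665
- vase: bystander: closed-necked clay vase, 72 mm across, 120 mm high, upright; origin at the centre of its underside
- bowl: bystander: clay bowl 100 mm across, 50 mm high; origin at the centre of its underside
- brush: bystander: brush lying on the bench near the robot; origin at the middle of its underside
Mind the look-alikes: they are no part of the job. What is shaped like the tile3 but orange or red is not meant.

How it is judged:
By the outcome, as a careful person would: the job done as asked, in the order asked, and still so for the second after the job is handed in, with the robot touching nothing.
Of tile1, tile2, tile3, tile4 only 2 to 4 are there at a start; the rules pass over those that are not, and their reading is None.
At some moment in a run one of ware_board may be knocked a few centimetres aside while the robot is not near it.
Once in a run the grip may slacken for a moment while it holds something.
It also fails if it takes over 210 s, if anything falls off the work surface, if the arm or the gripper's body presses on something with over 40 N, if the wrist force passes 120 N, or if a joint passes its speed limit or range.

### The arm

A 6-joint arm with a two-finger parallel gripper is mounted at the origin on the work surface. World frame = base frame: x ahead of the robot, y to its left, z up, the work surface at z = 0. Lengths are in mm, angles in rad, forces in N, time in s.
With the tool pointing down it reaches from about 350 to 975 mm from the base axis. Payload 7.1 kg.
Tool frame: the origin (TCP) lies at the very end of the fingers, on their centre line; the grasp point (between the pads) lies 19 mm behind it (ctrl.grip_point_offset is the distance from the TCP to the grasp point, in mm); x points along the fingers, y is the direction in which the jaws open and shut, and the axes are right-handed (so a half turn about x gives the same grasp; the last joint's range is limited). The gripper opens to 88 mm and grips with 3 to 60 N. Pads are 20 mm wide; open, the fingers measure 115 mm over their backs; the gripper's body (75 mm by 178 mm) begins 61 mm behind the grasp point.
Start: joints at [1.264, 0.423, 1.63, -0, 1.089, -0.019], TCP at [177.37, 599.287, 222.675] pointing down, gripper open.
Joint ranges: [-3, 3], [-0.9, 2.11], [0.09, 2.58], [-1.31, 4.45], [0.11, 2.69], [-2.54, 2.54]. Speed limits (rad/s): [2.39, 2.39, 3.01, 3.14, 3.14, 3.14].

### API

Orientations are given as a rotation vector (axis times angle).
In Python, from workcell import ctrl, vision, workorder gives the robot as it stands.
- The arm moves only by the shell command python3 -m crank 'ROWS'. ROWS is JSON, a list of rows, each a list of 3 entries, a list of its own where there are three numbers: the shift along the tool's x, y, z in m, then the turn, a rotation vector about the tool's x, y, z in rad, then the finger opening in m, from 0 to 0.0878. In form: [[[dx, dy, dz], [wx, wy, wz], jaw], ...]. A call has exactly 8 rows; each row shifts and turns the commanded pose from where the row before left it, along the tool's axes as they then stand; what a row does not reach is not made up. A row lasts 1/12 s, in which the tool goes at most 41.7 mm and 7.16 degrees, less where a joint would pass 70% of its speed; a pose out of reach is approached as far as the arm can. A call with a gripper value outside its range is refused whole. The fingers move at their own pace and stop on an object; the grip force is fixed at half the most. Time passes only in rows, so rows that do not move let the fingers close, or fill a call up. It gives the time, the measured TCP pose, the force and the opening at its end, in the units of the state.
- ctrl.get_obs(): the state, without advancing time (a new reading comes with each control period).
- vision.get_image(name): name is "side" or "top"; returns a dict with "img" (400x640x3 uint8, blue, green, red), "mtx" (3x3 intrinsics, pixels), "rvec" (rotation vector, rad) and "tvec" (3), from world to camera coordinates, as OpenCV has them. Camera axes: x right, y down, z forward; pixel columns grow to the right and rows downward; lengths in mm; the calibration is good to about 2 mm. A picture is of the moment at which its call begins. There is no depth.
- workorder.close_job(): hands the job in, once; it reports no verdict.
The state is a dict: "t": time; "qpos": joint angles; "qvel": joint speeds; "joint_torque": joint torques, N m; "ee_pos": TCP position; "orientation": TCP orientation; "ft_force": force on the tool from outside, world axes, zero at the start; "moment": the same for the moment, N m; "width": finger opening in mm.
Only numpy, scipy, OpenCV 4.12 (cv2) and the standard library are available. Lean on these libraries where they do the work, as an engineer would, in place of code of your own. Each camera call takes 0.05 s, during which the arm holds its last target.

## Working session

There is one attempt and no reset: what is moved stays moved. The work goes in short steps, Python scripts to look and compute and a shell command to move; the robot and the scene stay as the last step left them, time stands still between calls to the robot, and variables do not carry over. Pictures are saved under pics/ and viewed, and the job is handed in when it is done.

```bash
ls -la; mkdir -p pics; python3 - <<'E'
from workcell import ctrl, vision, workorder
import cv2
print(ctrl.get_obs()); print(ctrl.grip_point_offset)
for n in("side","top"):
    d=vision.get_image(n); cv2.imwrite(f"pics/{n}0.png",d["img"]); print(n,d["mtx"],d["rvec"],d["tvec"])
E
```

```text
total 12
drwxr-xr-x  3 agent agent 4096 Dec  7 16:12 .
drwxr-xr-x 23 root  root  4096 Dec  7 16:12 ..
drwxr-xr-x  2 agent agent 4096 Dec  7 16:12 pics
{'t': 0.0, 'qpos': array([ 1.26403269e+00,  4.23877909e-01,  1.63067666e+00, -3.81359602e-05,
        1.08860649e+00, -1.89903984e-02]), 'qvel': array([ 0.00119462,  0.00166421,  0.00029542, -0.0007866 , -0.00184476,
       -0.00197887]), 'joint_torque': array([-9.76002557e-04, -5.44630015e+01, -2.73655093e+01,  6.43847161e-02,
        2.27644283e-02, -1.26324626e-04]), 'ee_pos': array([177.19744081, 598.7737351 , 221.88379911]), 'orientation': array([ 0.22464526,  1.55919093, -0.22709188]), 'ft_force': array([-0.18534387,  0.13096457,  0.03222485]), 'moment': array([-0.02336194, -0.01535049,  0.02154435]), 'width': 87.94063386075314}
18.700000000000003
side [[462.720144     0.         325.79150037]
 [  0.         462.720144   203.19770803]
 [  0.           0.           1.        ]] [ 2.32244399 -0.37807263  0.17572545] [-515.17607482  187.12527381 1001.04454645]
top [[425.37959492   0.         315.96034932]
 [  0.         425.37959492 203.86839186]
 [  0.           0.           1.        ]] [ 2.14772356 -2.1242971   0.14923547] [  1.77349692 527.06439821 985.37811646]
```

View pics/top0.png

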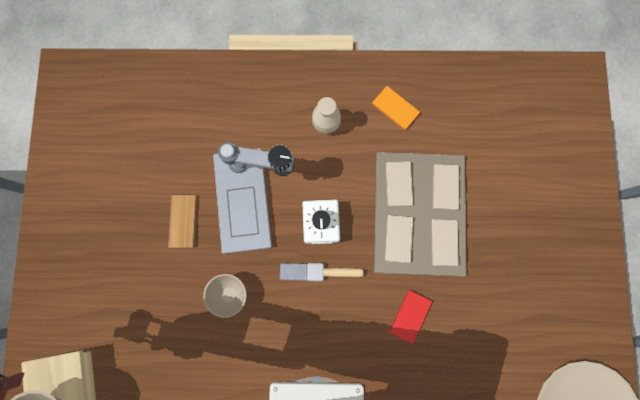

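View pics/side0.png

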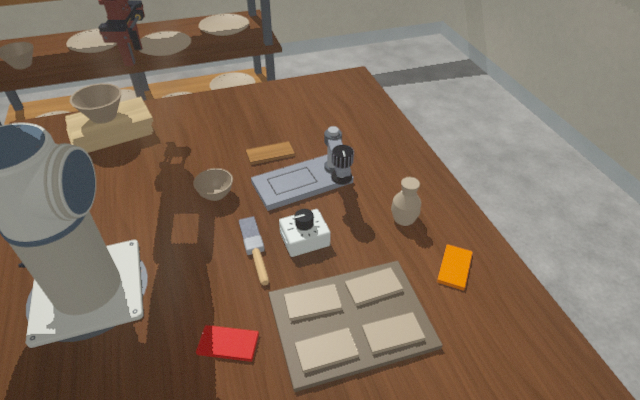

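The top view shows four beige tiles on the ware board (about (375–465, 153–275)), the press at (242,205) with its arm open at (280,160), the cover at (183,221) and the timer at (321,221). The vase, bowl and brush are well apart. The orange and red blocks are the look-alikes. Next I'll measure these.

```bash
cat > h.py <<'E'
import numpy as np, cv2
from workcell import ctrl, vision
from scipy.spatial.transform import Rotation as R
def get(n):
    d=vision.get_image(n); d["R"]=cv2.Rodrigues(np.array(d["rvec"]))[0]; d["tvec"]=np.array(d["tvec"]).ravel(); return d
def ray(d,p):
    p=np.atleast_2d(np.array(p,float)); k=np.c_[p,np.ones(len(p))]@np.linalg.inv(d["mtx"]).T
    return -d["R"].T@d["tvec"], k@d["R"]
def plane(d,p,z):
    c,v=ray(d,p); return (c+v*((z-c[2])/v[:,2])[:,None])[:,:2]
def proj(d,X):
    X=np.atleast_2d(np.array(X,float)); return cv2.projectPoints(X,np.array(d["rvec"],float),d["tvec"].reshape(3,1),d["mtx"],None)[0].reshape(-1,2)
def tri(d1,p1,d2,p2):
    P=[d["mtx"]@np.c_[d["R"],d["tvec"]] for d in(d1,d2)]
    X=cv2.triangulatePoints(P[0],P[1],np.array(p1,float).reshape(2,1),np.array(p2,float).reshape(2,1)).ravel(); return X[:3]/X[3]
def rectp(d,cnt,z):
    w=plane(d,cnt.reshape(-1,2),z).astype(np.float32); (c,s,a)=cv2.minAreaRect(w)
    if s[0]<s[1]: s=(s[1],s[0]); a+=90
    return np.array(c),np.array(s),((a+90)%180)-90   # long-axis angle deg
def blobs(m,amin,amax=1e9):
    m=cv2.morphologyEx(m.astype(np.uint8)*255,cv2.MORPH_OPEN,np.ones((3,3)))
    cs=cv2.findContours(m,cv2.RETR_EXTERNAL,cv2.CHAIN_APPROX_NONE)[0]
    return [c for c in cs if amin<cv2.contourArea(c)<amax]
def yaw(o=None):
    o=o or ctrl.get_obs(); M=R.from_rotvec(o["orientation"]).as_matrix(); return M
def go(x,y,z,jawdir=None,obs=None):
    """tool-frame total shift to world TCP target mm, and turn about tool x to bring jaw axis to world angle jawdir deg"""
    o=ctrl.get_obs(); M=R.from_rotvec(o["orientation"]).as_matrix()
    d=M.T@(np.array([x,y,z])-o["ee_pos"])/1000
    print("t %.2f pos"%o["t"],o["ee_pos"].round(1),"width %.1f"%o["width"],"F",o["ft_force"].round(1))
    print("tool x",M[:,0].round(3),"y",M[:,1].round(3), "jawang %.1f"%np.degrees(np.arctan2(M[1,1],M[0,1])))
    print("shift tool (m)",d.round(4))
    if jawdir is not None:
        a=np.degrees(np.arctan2(M[1,1],M[0,1])); e=(jawdir-a+90)%180-90
        print("turn about tool x: %.4f rad (alt %.4f)"%(-np.radians(e),-np.radians(e-np.sign(e)*180)), "q6 %.2f"%o["qpos"][5])
E
python3 - <<'E'
from h import *
T=get("top");S=get("side")
for n,d in(("top",T),("side",S)):
    hsv=cv2.cvtColor(d["img"],cv2.COLOR_BGR2HSV)
    for nm,p in dict(tile=(400,185),board=(422,200),bed=(242,210),base=(260,240),cover=(183,220),arm=(255,160),tb=(310,235)).items() if n=="top" else dict(tile=(313,302),board=(350,305),bed=(292,182),base=(262,195),cover=(270,153)).items():
        print(n,nm,hsv[p[1],p[0]])
print(T["R"].T@-T["tvec"],S["R"].T@-S["tvec"])
big=cv2.resize(T["img"][120:300,150:490],None,fx=2.3,fy=2.3,interpolation=cv2.INTER_CUBIC);cv2.imwrite("pics/topz.png",big)
big=cv2.resize(S["img"][110:390,180:480],None,fx=2.1,fy=2.1,interpolation=cv2.INTER_CUBIC);cv2.imwrite("pics/sidez.png",big)
E
```

```text
top tile [ 19  36 214]
top board [ 19  41 154]
top bed [103  21 196]
top base [108  19 200]
top cover [ 17 123 191]
top arm [109  18 193]
top tb [ 70   6 255]
side tile [ 19  40 204]
side board [ 18  50 148]
side bed [106  19 172]
side base [107  20 176]
side cover [ 17 136 175]
[ 371.22410836   -6.68359256 1054.00097178] [ 289.83557022 -715.31240575  840.73535942]
```

View pics/topz.png

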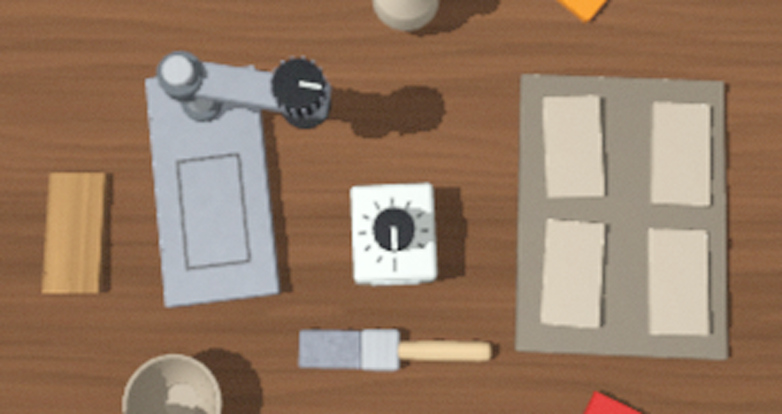

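View pics/sidez.png

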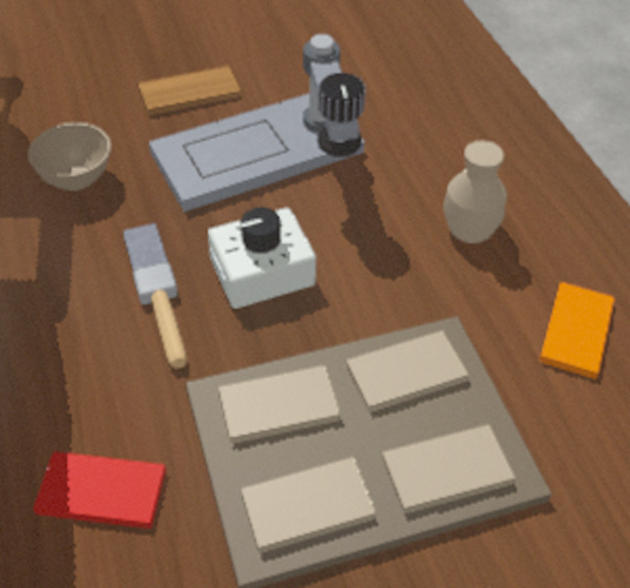

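The zooms show each object clearly and unoccluded. Now I'll fit them.

```bash
cat > m.py <<'E'
from h import *
def tiles(d,z=27,vlo=185):
    hsv=cv2.cvtColor(d["img"],cv2.COLOR_BGR2HSV)
    m=(abs(hsv[...,0].astype(int)-19)<6)&(hsv[...,1]<70)&(hsv[...,2]>vlo)
    o=[]
    for c in blobs(m,300,3000):
        r=rectp(d,c,z)
        if 90<r[1][0]<130 and 45<r[1][1]<75: o.append((r,c))
    return o
if __name__=="__main__":
    T=get("top");S=get("side")
    for d in(T,S):
        for z in (27,):
            for r,c in tiles(d,z): 
                M=cv2.moments(c);print("tile",r[0].round(1),r[1].round(1),round(r[2],1),"px",round(M['m10']/M['m00'],1),round(M['m01']/M['m00'],1))
        hsv=cv2.cvtColor(d["img"],cv2.COLOR_BGR2HSV)
        m=(abs(hsv[...,0].astype(int)-17)<4)&(hsv[...,1]>90)&(hsv[...,1]<160)&(hsv[...,2]>150)
        for c in blobs(m,200,4000):
            r=rectp(d,c,12); M=cv2.moments(c);print("cover?",r[0].round(1),r[1].round(1),round(r[2],1),"px",round(M['m10']/M['m00'],1),round(M['m01']/M['m00'],1))
        m=(abs(hsv[...,0].astype(int)-106)<12)&(hsv[...,1]<60)&(hsv[...,2]>150)
        for c in blobs(m,1500):
            r=rectp(d,c,20); print("press",r[0].round(1),r[1].round(1),round(r[2],1),cv2.boundingRect(c))
        # outline: dark lines within bed
        g=cv2.cvtColor(d["img"],cv2.COLOR_BGR2GRAY)
        bh=cv2.morphologyEx(g,cv2.MORPH_BLACKHAT,np.ones((7,7)))
        m=(bh>25)
        for c in cv2.findContours(cv2.morphologyEx(m.astype(np.uint8),cv2.MORPH_CLOSE,np.ones((3,3))),cv2.RETR_EXTERNAL,cv2.CHAIN_APPROX_NONE)[0]:
            r=rectp(d,c,20)
            if 90<r[1][0]<150 and 50<r[1][1]<85: print("outline?",r[0].round(1),r[1].round(1),round(r[2],1),cv2.boundingRect(c))
        # white box
        m=(hsv[...,1]<15)&(hsv[...,2]>225)
        for c in blobs(m,400,5000): 
            r=rectp(d,c,50);print("white",r[0].round(1),r[1].round(1),round(r[2],1),cv2.boundingRect(c))
        m=(hsv[...,2]<60)
        for c in blobs(m,100,900):
            x=c.reshape(-1,2).mean(0)
            if 240<x[0]<360 and 120<x[1]<260: print("dark",cv2.boundingRect(c),cv2.minEnclosingCircle(c),cv2.fitEllipse(c))
E
python3 m.py
```

```text
tile [ 438.8 -301. ] [109.   59.9] -0.6 px 444.1 242.5
tile [ 446.6 -191.7] [110.6  60.8] -4.3 px 398.3 238.8
tile [ 576.2 -307.7] [109.1  58.7] -2.2 px 445.2 186.5
tile [ 582.9 -194.1] [109.5  60.3] 2.9 px 398.4 183.3
cover? [485.7 340.2] [129.7  61.1] 0.2 px 181.4 221.1
press [538.7 191.7] [248.  118.1] 7.6 (214, 154, 57, 99)
outline? [509.9 189. ] [119.9  70.2] 7.6 (226, 186, 33, 52)
white [99.9  9.1] [192.3  29.7] -89.1 (270, 385, 87, 15)
white [484.5  -3. ] [98.2 81. ] 3.8 (303, 201, 36, 42)
tile [ 440.7 -305.6] [108.3  57.7] -0.9 px 325.7 348.5
tile [ 576.5 -312.5] [106.6  56.8] -2.2 px 392.5 331.2
tile [ 447.5 -195.4] [108.3  58. ] -4.4 px 311.8 300.6
tile [ 583.4 -198.7] [106.6  57.1] 2.0 px 372.9 284.8
cover? [487.5 336. ] [129.1  58.6] 0.1 px 269.4 151.1
cover? [-130.5  777.5] [160.5 104.1] -0.2 px 46.8 106.3
cover? [296.5 776.6] [230.9 104.4] -0.1 px 181.4 85.6
press [527.8 186.2] [222.8 116. ] 7.5 (253, 156, 79, 49)
outline? [510.8 185.3] [119.3  71.3] 8.0 (267, 167, 51, 28)
outline? [673.8 243.3] [100.6  56.3] 62.5 (332, 145, 21, 23)
dark (296, 219, 17, 11) ((304.15625, 222.0), 8.397981643676758) ((304.3482971191406, 224.08709716796875), (9.571046829223633, 17.821325302124023), 81.3808822631836)
```

```bash
cat > tri.py <<'E'
from m import *
T=get("top");S=get("side")
a=tiles(T);b=tiles(S)
def cen(d,r,z):return proj(d,[*r[0],z])[0]
for r,c in a:
    q=min(b,key=lambda t:np.linalg.norm(t[0][0]-r[0]))
    print("tile",tri(T,cen(T,r,27),S,cen(S,q[0],27)).round(1))
print("outline",tri(T,cen(T,([509.9,189.],),20),S,cen(S,([510.8,185.3],),20)).round(1))
print("cover",tri(T,cen(T,([485.7,340.2],),12),S,cen(S,([487.5,336.],),12)).round(1))
# knob and dial, hand pixel from zooms
k=lambda p,s,o:(np.array(p)/s+o)
kt=k((300,83),2.3,(150,120)); ks=k((343,92),2.1,(180,110))
dt=k((394,229),2.3,(150,120)); ds=k((261,223),2.1,(180,110))
pt=k((180,73),2.3,(150,120)); ps=k((322,43),2.1,(180,110))
for n,p,q,z in(("knob",kt,ks,172),("dial",dt,ds,84),("post",pt,ps,148)):
    print(n,tri(T,p,S,q).round(1),plane(T,p,z).round(1),plane(S,q,z).round(1))
print("vase",plane(T,[(327,105)],120).round(0))
E
python3 tri.py; python3 -c "
from h import *
go(446.6,-193.5,130,86)"
```

```text
tile [ 440.5 -302.8   21.6]
tile [ 447.8 -192.6   22.7]
tile [ 578.2 -309.7   21.1]
tile [ 584.4 -195.3   21.8]
outline [511.2 189.7  16. ]
cover [487.5 341.5   7.7]
knob [613.5  83.9 160.2] [[609.3  82.9]] [[608.8  70.1]]
dial [487.1  -6.1  77.5] [[484.   -5.8]] [[487.4 -12.3]]
post [628.8 201.2 143.5] [[624.7 200.6]] [[629.1 195.5]]
vase [[745. -16.]]
t 0.40 pos [177.3 599.2 222.6] width 87.8 F [-0.3  0.3 -0.6]
tool x [-0. -0. -1.] y [ 0.284  0.959 -0.   ] jawang 73.5
shift tool (m) [ 0.0927 -0.6837  0.4832]
turn about tool x: -0.2179 rad (alt 2.9237) q6 -0.02
```

Both views agree in plan to about 2–4 mm. Triangulated heights run about 5 mm low everywhere, which is a constant calibration bias. Relative heights match the text. I'm now moving over the nearest-left tile.

```bash
python3 -m crank '[[[0,-0.02,0.03],[0,0,0],0.0878],[[0,-0.02,0.03],[0,0,0],0.0878],[[0,-0.02,0.03],[0,0,0],0.0878],[[0,-0.02,0.03],[0,0,0],0.0878],[[0,-0.02,0.03],[0,0,0],0.0878],[[0,-0.02,0.03],[0,0,0],0.0878],[[0,-0.02,0.03],[0,0,0],0.0878],[[0,-0.02,0.03],[0,0,0],0.0878]]'
python3 -m crank '[[[0,-0.035,0.02],[0,0,0],0.0878],[[0,-0.035,0.02],[0,0,0],0.0878],[[0,-0.035,0.02],[0,0,0],0.0878],[[0,-0.035,0.02],[0,0,0],0.0878],[[0,-0.035,0.02],[0,0,0],0.0878],[[0,-0.035,0.02],[0,0,0],0.0878],[[0,-0.035,0.02],[0,0,0],0.0878],[[0,-0.035,0.02],[0,0,0],0.0878]]'
python3 -m crank '[[[0,-0.035,0.012],[0,0,0],0.0878],[[0,-0.035,0.012],[0,0,0],0.0878],[[0,-0.035,0.012],[0,0,0],0.0878],[[0,-0.035,0.012],[0,0,0],0.0878],[[0,-0.035,0.012],[0,0,0],0.0878],[[0,-0.035,0.012],[0,0,0],0.0878],[[0,-0.035,0.012],[0,0,0],0.0878],[[0,0,0],[-0.109,0,0],0.0878]]'
python3 -c "
from h import *
go(446.6,-193.5,110,85.7)"; python3 m.py | grep tile
```

```text
t: 1.07
ee_pos: [362.9, 376.3, 222.9]
orientation: [0.226, 1.559, -0.225]
ft_force: [-0.1, 0.3, -0.2]
width: 87.6
t: 1.73
ee_pos: [436.2, 62.0, 223.0]
orientation: [0.226, 1.558, -0.226]
ft_force: [0.7, -0.5, 0.7]
width: 87.9
t: 2.4
ee_pos: [447.8, -200.4, 223.2]
orientation: [0.142, 1.564, -0.146]
ft_force: [0.9, -0.2, 0.6]
width: 88.1
t 2.40 pos [ 447.8 -200.4  223.2] width 88.1 F [ 0.9 -0.2  0.6]
tool x [ 0.002 -0.003 -1.   ] y [ 0.182  0.983 -0.002] jawang 79.5
shift tool (m) [ 0.1132  0.0068 -0.0027]
turn about tool x: -0.1081 rad (alt 3.0335) q6 -1.83
tile [ 587. -194.] [99.1 58.4] 2.0 px 398.8 180.0
tile [ 440.2 -305.7] [107.3  57.5] -1.2 px 319.0 349.6
tile [ 576.7 -312.4] [106.2  56.4] -2.1 px 392.9 330.9
tile [ 447.7 -195.4] [108.  58.] -4.4 px 311.9 300.6
tile [ 583.4 -198.4] [106.5  56.7] 2.1 px 372.8 284.8
```

```bash
python3 -m crank '[[[0.02,0.007,-0.003],[-0.108,0,0],0.0878],[[0.03,0,0],[0,0,0],0.0878],[[0.03,0,0],[0,0,0],0.0878],[[0.03,0,0],[0,0,0],0.0878],[[0.03,0,0],[0,0,0],0.0878],[[0.025,0,0],[0,0,0],0.0878],[[0.01,0,0],[0,0,0],0.0878],[[0,0,0],[0,0,0],0.0878]]'
python3 - <<'E'
from h import *
go(446.6,-193.5,18,85.7)
for n in("top","side"):
    d=get(n); c=proj(d,[446,-193,50])[0].astype(int)
    im=d["img"][max(0,c[1]-110):c[1]+90,max(0,c[0]-110):c[0]+110]; cv2.imwrite(f"pics/{n}1.png",cv2.resize(im,None,fx=2.5,fy=2.5,interpolation=cv2.INTER_CUBIC))
E
```

```text
t: 3.17
ee_pos: [443.9, -186.0, 45.9]
orientation: [0.058, 1.574, -0.055]
ft_force: [-0.3, 1.0, 0.1]
width: 87.7
t 3.17 pos [ 443.9 -186.    45.9] width 87.7 F [-0.3  1.   0.1]
tool x [-0.004  0.002 -1.   ] y [0.071 0.997 0.002] jawang 85.9
shift tool (m) [ 0.0279 -0.0074  0.0034]
turn about tool x: 0.0036 rad (alt -3.1380) q6 -1.92
```

View pics/side1.png

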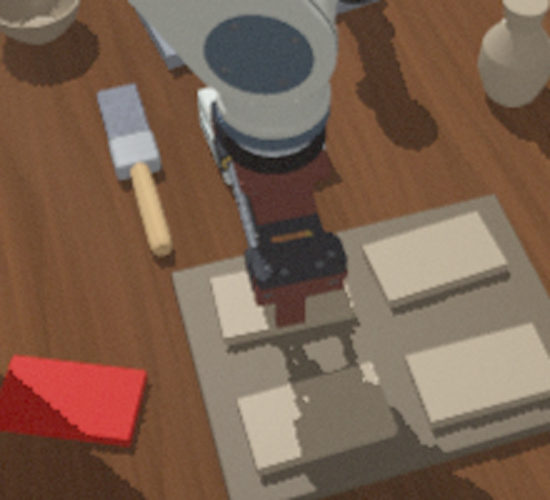

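View pics/top1.png

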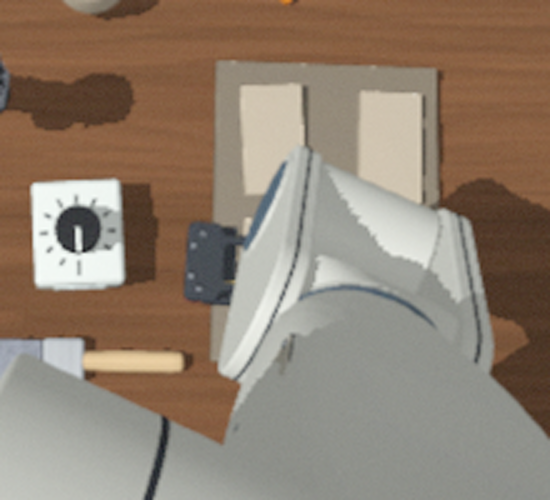

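```bash
python3 -m crank '[[[0.01,-0.007,0.003],[0,0,0],0.0878],[[0.01,0,0],[0,0,0],0.0878],[[0.008,0,0],[0,0,0],0.0878],[[0,0,0],[0,0,0],0.0878],[[0,0,0],[0,0,0],0.0878],[[0,0,0],[0,0,0],0.03],[[0,0,0],[0,0,0],0.03],[[0,0,0],[0,0,0],0.03]]'
python3 -m crank '[[[0,0,0],[0,0,0],0.05],[[0,0,0],[0,0,0],0.05],[[0,0,0],[0,0,0],0.05],[[0,0,0],[0,0,0],0.05],[[-0.005,0,0],[0,0,0],0.05],[[-0.005,0,0],[0,0,0],0.05],[[0,0,0],[0,0,0],0.05],[[0,0,0],[0,0,0],0.05]]'
python3 -c "
from h import *
go(446.6,-193.5,18,85.7)"; python3 m.py|grep tile
```

```text
t: 3.93
ee_pos: [448.0, -194.7, 20.0]
orientation: [0.055, 1.57, -0.056]
ft_force: [0.9, 0.7, 0.7]
width: 70.9
t: 4.6
ee_pos: [448.1, -194.8, 30.1]
orientation: [0.055, 1.569, -0.056]
ft_force: [-0.2, -0.4, -1.4]
width: 59.4
t 4.60 pos [ 448.1 -194.8   30.1] width 59.4 F [-0.2 -0.4 -1.4]
tool x [ 0.001 -0.    -1.   ] y [ 0.071  0.997 -0.   ] jawang 85.9
shift tool (m) [ 0.0121  0.0012 -0.0016]
turn about tool x: 0.0043 rad (alt -3.1373) q6 -1.93
tile [ 577.9 -309.3] [105.   56.5] -1.7 px 446.0 183.7
tile [ 582.1 -193.6] [107.6  59. ] 0.5 px 397.2 180.9
tile [ 576.9 -312.5] [106.1  55.8] -2.6 px 392.5 331.1
tile [ 583.4 -198. ] [106.5  55.5] 2.0 px 373.0 284.6
```

Tile 1 is held: width 59.4 mm and about 1.4 N of weight. I'm carrying it to the bed.

```bash
python3 -m crank '[[[-0.03,0,0],[0,0,0],0.05],[[-0.03,0,0],[0,0,0],0.05],[[-0.03,0,0],[0,0,0],0.05],[[-0.03,0.02,0],[0,0,0],0.05],[[0,0.03,0.003],[0,0,0],0.05],[[0,0.035,0.003],[0,0,0],0.05],[[0,0.035,0.003],[0,0,0],0.05],[[0,0.035,0.003],[0,0,0],0.05]]'
python3 -m crank '[[[0,0.035,0.004],[0,0,0],0.05],[[0,0.035,0.004],[0,0,0],0.05],[[0,0.035,0.004],[0,0,0],0.05],[[0,0.035,0.004],[0,0,0],0.05],[[0,0.035,0.004],[0,0,0],0.05],[[0,0.03,0.004],[0,0,0],0.05],[[0,0.025,0],[-0.104,0,0],0.05],[[0,0,0],[-0.1,0,0],0.05]]'
python3 -m crank '[[[0,0,0],[0,0,0],0.05],[[0,0,0],[0,0,0],0.05],[[0,0,0],[0,0,0],0.05],[[0,0,0],[0,0,0],0.05],[[0.02,0,0],[0,0,0],0.05],[[0.02,0,0],[0,0,0],0.05],[[0,0,0],[0,0,0],0.05],[[0,0,0],[0,0,0],0.05]]'
python3 -c "
from h import *
go(511.3,187.2,26,97.6)"
```

```text
t: 5.37
ee_pos: [470.6, -39.6, 149.9]
orientation: [0.056, 1.57, -0.056]
ft_force: [1.3, 0.2, -2.2]
width: 59.6
t: 6.03
ee_pos: [511.5, 190.8, 149.5]
orientation: [-0.11, 1.567, 0.112]
ft_force: [-0.4, -0.2, -2.5]
width: 59.8
t: 6.7
ee_pos: [510.3, 185.9, 109.1]
orientation: [-0.104, 1.571, 0.103]
ft_force: [0.3, -0.0, -1.3]
width: 60.0
t 6.70 pos [510.3 185.9 109.1] width 60.0 F [ 0.3 -0.  -1.3]
tool x [-0.002 -0.001 -1.   ] y [-0.131  0.991 -0.001] jawang 97.5
shift tool (m) [0.0831 0.0012 0.0014]
turn about tool x: -0.0014 rad (alt 3.1402) q6 -1.37
```

```bash
python3 -m crank '[[[0.02,0.001,0.001],[0,0,0],0.05],[[0.02,0,0],[0,0,0],0.05],[[0.02,0,0],[0,0,0],0.05],[[0.012,0,0],[0,0,0],0.05],[[0.005,0,0],[0,0,0],0.05],[[0,0,0],[0,0,0],0.05],[[0,0,0],[0,0,0],0.05],[[0,0,0],[0,0,0],0.05]]'
python3 - <<'E'
from h import *
go(511.3,187.2,26,97.6)
for n in("top","side"):
    d=get(n); c=proj(d,[510,187,30])[0].astype(int)
    im=d["img"][max(0,c[1]-75):c[1]+75,max(0,c[0]-80):c[0]+80]; cv2.imwrite(f"pics/{n}2.png",cv2.resize(im,None,fx=4,fy=4,interpolation=cv2.INTER_CUBIC))
E
```

```text
t: 7.37
ee_pos: [512.7, 188.2, 33.8]
orientation: [-0.104, 1.567, 0.105]
ft_force: [-0.1, 0.4, -1.5]
width: 60.1
t 7.37 pos [512.7 188.2  33.8] width 60.1 F [-0.1  0.4 -1.5]
tool x [ 0.002  0.001 -1.   ] y [-0.133  0.991  0.   ] jawang 97.6
shift tool (m) [ 0.0078 -0.0008 -0.0015]
turn about tool x: 0.0003 rad (alt -3.1412) q6 -1.37
```

View pics/side2.png

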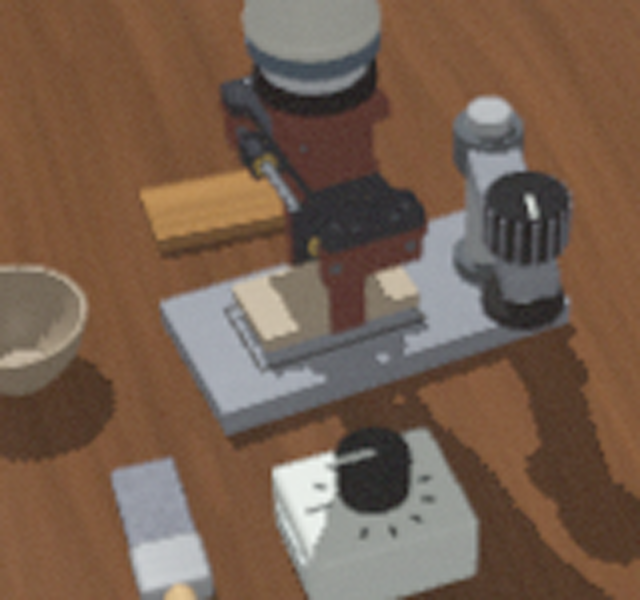

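View pics/top2.png

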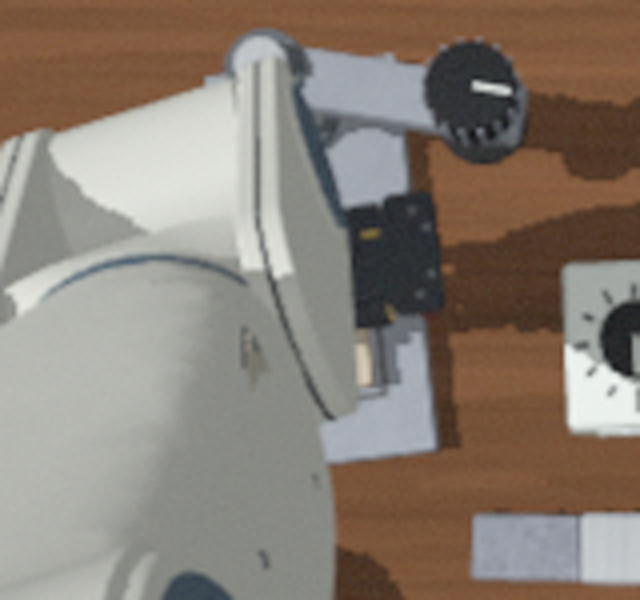

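The tile hovers over the outline, and the wrist is clear of the post and knob. I'm lowering and releasing.

```bash
python3 -m crank '[[[0.004,-0.001,-0.001],[0,0,0],0.05],[[0.005,0,0],[0,0,0],0.05],[[0,0,0],[0,0,0],0.05],[[0,0,0],[0,0,0],0.05],[[0,0,0],[0,0,0],0.0878],[[0,0,0],[0,0,0],0.0878],[[0,0,0],[0,0,0],0.0878],[[0,0,0],[0,0,0],0.0878]]'
python3 -m crank '[[[-0.02,0,0],[0,0,0],0.0878],[[-0.035,0,0],[0,0,0],0.0878],[[-0.035,0,0],[0,0,0],0.0878],[[-0.03,0,0],[0,0,0],0.0878],[[0,-0.03,0],[0,0,0],0.0878],[[0,-0.035,0],[0,0,0],0.0878],[[0,-0.035,0],[0,0,0],0.0878],[[0,-0.035,0],[0,0,0],0.0878]]'
python3 -m crank '[[[0,-0.035,0],[0,0,0],0.0878],[[0,-0.035,0],[0,0,0],0.0878],[[0,-0.035,0],[0,0,0],0.0878],[[0,-0.035,0],[0,0,0],0.0878],[[0,-0.035,0],[0,0,0],0.0878],[[0,-0.035,0],[0,0,0],0.0878],[[0,-0.03,0],[0,0,0],0.0878],[[0,0,0],[0,0,0],0.0878]]'
cat > l.py <<'E'
from m import *
import sys
k=sys.argv[1]
T=get("top");S=get("side")
for d in(T,S):
    for z in(27,float(sys.argv[2])):
        for r,c in tiles(d,z,int(sys.argv[3]) if len(sys.argv)>3 else 185):
            if (r[0][1]>0)==(z!=27): print("z",z,r[0].round(1),r[1].round(1),round(r[2],1))
    g=cv2.cvtColor(d["img"],cv2.COLOR_BGR2GRAY); bh=cv2.morphologyEx(g,cv2.MORPH_BLACKHAT,np.ones((7,7)))
    for c in cv2.findContours(cv2.morphologyEx((bh>25).astype(np.uint8),cv2.MORPH_CLOSE,np.ones((3,3))),cv2.RETR_EXTERNAL,cv2.CHAIN_APPROX_NONE)[0]:
        r=rectp(d,c,20)
        if 90<r[1][0]<150 and 50<r[1][1]<95 and r[0][0]<600: print("outline?",r[0].round(1),r[1].round(1),round(r[2],1))
for n,d in(("top",T),("side",S)):
    c=proj(d,[510,187,30])[0].astype(int)
    im=d["img"][max(0,c[1]-75):c[1]+75,max(0,c[0]-80):c[0]+80]; cv2.imwrite(f"pics/{n}{k}.png",cv2.resize(im,None,fx=4,fy=4,interpolation=cv2.INTER_CUBIC))
E
python3 l.py 3 32
```

```text
t: 8.13
ee_pos: [510.8, 186.8, 23.5]
orientation: [-0.105, 1.569, 0.105]
ft_force: [0.6, -0.3, 0.8]
width: 82.4
t: 8.8
ee_pos: [528.9, 51.8, 144.0]
orientation: [-0.106, 1.568, 0.105]
ft_force: [0.1, 0.6, -0.6]
width: 87.8
t: 9.47
ee_pos: [561.6, -189.7, 143.8]
orientation: [-0.103, 1.567, 0.1]
ft_force: [0.1, -0.5, 0.3]
width: 87.7
z 32.0 [510.1 189.3] [106.3  56.2] 7.1
outline? [510.2 185.6] [122.7  71.5] 4.9
z 27 [ 440.8 -305.3] [108.2  56.7] -1.4
z 27 [ 583.4 -198.1] [106.4  55.6] 2.0
z 32.0 [511.2 185.5] [106.2  55.5] 7.3
outline? [511.2 183.5] [119.5  73. ] 6.9
```

View pics/side3.png

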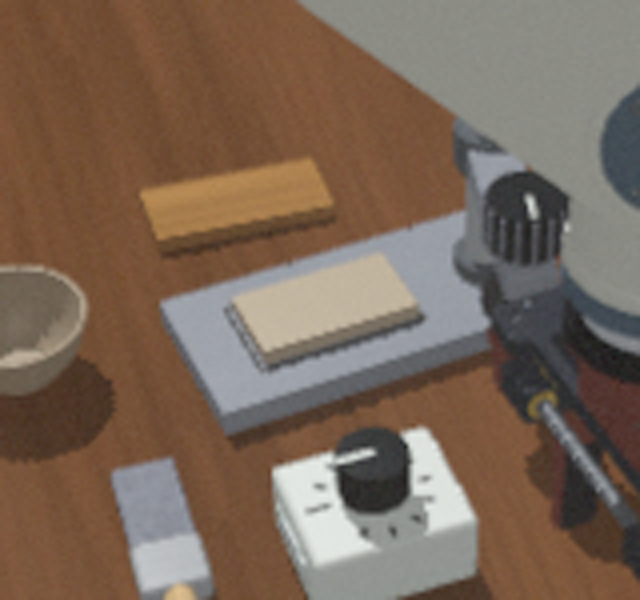

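View pics/top3.png

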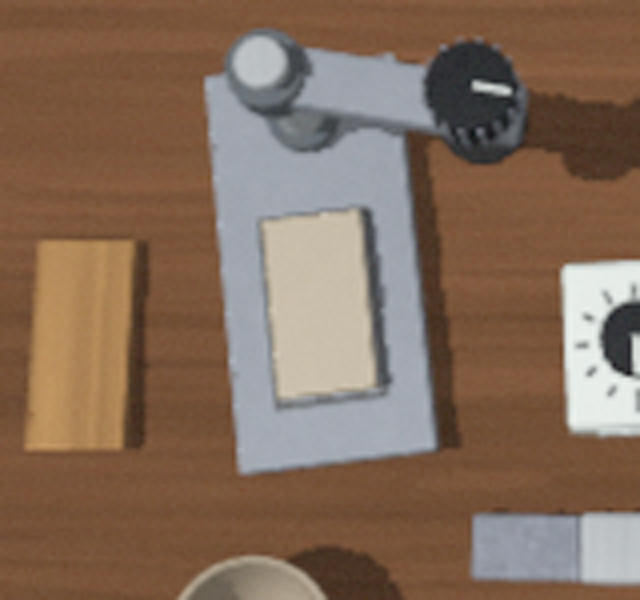

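The tile lies centred in the outline: its centre differs from the outline's by less than 0.5 mm in both views, and its angle is about 7.3° against 7.7°. Next is the far-left tile.

```bash
python3 -c "
from h import *
go(583.2,-196.4,20,92.5)"
```

```text
t 9.57 pos [ 560.4 -185.6  143.3] width 87.7 F [ 0.1 -0.1 -0.1]
tool x [-0.001  0.    -1.   ] y [-0.13   0.991  0.001] jawang 97.5
shift tool (m) [ 0.1233 -0.0137  0.0213]
turn about tool x: 0.0871 rad (alt -3.0545) q6 -2.04
```

```bash
python3 -m crank '[[[0,-0.014,0.021],[0.087,0,0],0.0878],[[0.03,0,0],[0,0,0],0.0878],[[0.03,0,0],[0,0,0],0.0878],[[0.02,0,0],[0,0,0],0.0878],[[0.01,0,0],[0,0,0],0.0878],[[0,0,0],[0,0,0],0.0878],[[0,0,0],[0,0,0],0.0878],[[0,0,0],[0,0,0],0.0878]]'
python3 -c "
from h import *
go(583.2,-196.4,20,92.5)"; python3 m.py|grep tile
```

```text
t: 10.23
ee_pos: [584.4, -195.7, 55.0]
orientation: [-0.037, 1.569, 0.036]
ft_force: [0.6, -0.4, 0.4]
width: 87.7
t 10.23 pos [ 584.4 -195.7   55. ] width 87.7 F [ 0.6 -0.4  0.4]
tool x [ 0.002 -0.001 -1.   ] y [-0.047  0.999 -0.001] jawang 92.7
shift tool (m) [ 0.035  -0.0007 -0.0012]
turn about tool x: 0.0033 rad (alt -3.1383) q6 -1.96
tile [510.5 190.1] [105.7  55.5] 7.4 px 241.0 212.9
tile [ 440.9 -305.3] [108.   56.3] -1.1 px 325.7 348.2
tile [512.5 191.5] [106.9  54.2] 7.3 px 291.3 176.7
```

```bash
python3 -m crank '[[[0.02,-0.001,-0.001],[0,0,0],0.0878],[[0.012,0,0],[0,0,0],0.0878],[[0.003,0,0],[0,0,0],0.0878],[[0,0,0],[0,0,0],0.0878],[[0,0,0],[0,0,0],0.05],[[0,0,0],[0,0,0],0.05],[[0,0,0],[0,0,0],0.05],[[0,0,0],[0,0,0],0.05]]'
python3 -m crank '[[[0,0,0],[0,0,0],0.05],[[0,0,0],[0,0,0],0.05],[[0,0,0],[0,0,0],0.05],[[-0.01,0,0],[0,0,0],0.05],[[-0.03,0,0],[0,0,0],0.05],[[-0.03,0,0],[0,0,0],0.05],[[-0.03,0,0],[0,0,0],0.05],[[-0.03,0,0],[0,0,0],0.05]]'
python3 -c "
from h import *
go(511.0,187.1,150,97.6)"
```

```text
t: 11.0
ee_pos: [582.9, -197.1, 19.3]
orientation: [-0.037, 1.57, 0.036]
ft_force: [-0.5, 1.2, -0.2]
width: 64.5
t: 11.67
ee_pos: [581.9, -196.8, 150.2]
orientation: [-0.036, 1.571, 0.037]
ft_force: [0.9, -0.2, -1.5]
width: 59.6
t 11.67 pos [ 581.9 -196.8  150.2] width 59.6 F [ 0.9 -0.2 -1.5]
tool x [-0.001  0.    -1.   ] y [-0.046  0.999  0.   ] jawang 92.6
shift tool (m) [ 0.0004  0.3868 -0.0531]
turn about tool x: -0.0865 rad (alt 3.0551) q6 -1.96
```

```bash
python3 -m crank '[[[-0.01,0,-0.025],[0,0,0],0.05],[[0,0.025,-0.028],[0,0,0],0.05],[[0,0.035,0],[0,0,0],0.05],[[0,0.035,0],[0,0,0],0.05],[[0,0.035,0],[0,0,0],0.05],[[0,0.035,0],[0,0,0],0.05],[[0,0.035,0],[0,0,0],0.05],[[0,0.035,0],[0,0,0],0.05]]'
python3 -m crank '[[[0,0.035,0],[0,0,0],0.05],[[0,0.035,0],[0,0,0],0.05],[[0,0.035,0],[0,0,0],0.05],[[0,0.03,0],[0,0,0],0.05],[[0,0.017,0],[-0.087,0,0],0.05],[[0.02,0,0],[0,0,0],0.05],[[0.03,0,0],[0,0,0],0.05],[[0.03,0,0],[0,0,0],0.05]]'
python3 -m crank '[[[0.02,0,0],[0,0,0],0.05],[[0.01,0,0],[0,0,0],0.05],[[0,0,0],[0,0,0],0.05],[[0,0,0],[0,0,0],0.05],[[0,0,0],[0,0,0],0.05],[[0,0,0],[0,0,0],0.05],[[0,0,0],[0,0,0],0.05],[[0,0,0],[0,0,0],0.05]]'
python3 -c "
from h import *
import time
go(511.0,187.1,37,97.6)
get('top');go(511.0,187.1,37,97.6)"
```

```text
t: 12.33
ee_pos: [518.1, 36.8, 159.2]
orientation: [-0.036, 1.57, 0.036]
ft_force: [0.2, -0.9, -1.9]
width: 59.5
t: 13.0
ee_pos: [512.2, 188.1, 79.1]
orientation: [-0.105, 1.566, 0.106]
ft_force: [0.9, 0.2, -1.6]
width: 59.7
t: 13.67
ee_pos: [512.3, 187.3, 49.7]
orientation: [-0.104, 1.567, 0.105]
ft_force: [-0.2, -0.2, -0.8]
width: 59.7
t 13.67 pos [512.3 187.3  49.7] width 59.7 F [-0.2 -0.2 -0.8]
tool x [ 0.002  0.001 -1.   ] y [-0.133  0.991  0.   ] jawang 97.6
shift tool (m) [ 0.0127 -0.     -0.0013]
turn about tool x: 0.0005 rad (alt -3.1411) q6 -1.38
t 13.72 pos [512.1 187.3  49.5] width 59.6 F [-0.8  0.3 -2.2]
tool x [ 0.001  0.    -1.   ] y [-0.133  0.991  0.   ] jawang 97.6
shift tool (m) [ 0.0124 -0.     -0.0011]
turn about tool x: 0.0005 rad (alt -3.1411) q6 -1.38
```

```bash
python3 -m crank '[[[0.008,0,-0.001],[0,0,0],0.05],[[0.005,0,0],[0,0,0],0.05],[[0,0,0],[0,0,0],0.05],[[0,0,0],[0,0,0],0.05],[[0,0,0],[0,0,0],0.0878],[[0,0,0],[0,0,0],0.0878],[[0,0,0],[0,0,0],0.0878],[[0,0,0],[0,0,0],0.0878]]'
python3 -m crank '[[[-0.02,0,0],[0,0,0],0.0878],[[-0.035,0,0],[0,0,0],0.0878],[[-0.035,0,0],[0,0,0],0.0878],[[-0.02,0,0],[0,0,0],0.0878],[[0,-0.03,0],[0,0,0],0.0878],[[0,-0.035,0],[0,0,0],0.0878],[[0,-0.035,0],[0,0,0],0.0878],[[0,-0.035,0],[0,0,0],0.0878]]'
python3 -m crank '[[[0,-0.035,0],[0,0,0],0.0878],[[0,-0.035,0],[0,0,0],0.0878],[[0,-0.035,0],[0,0,0],0.0878],[[0,-0.035,-0.02],[0,0,0],0.0878],[[0,-0.035,-0.02],[0,0,0],0.0878],[[0,-0.035,-0.02],[0,0,0],0.0878],[[0,0,0],[0,0,0],0.0878],[[0,0,0],[0,0,0],0.0878]]'
python3 l.py 4 44; python3 -c "
from h import *
go(439.8,-303.3,20,89.1)"
```

```text
t: 14.38
ee_pos: [510.5, 187.0, 35.5]
orientation: [-0.105, 1.569, 0.105]
ft_force: [-0.6, 0.4, -0.4]
width: 83.1
t: 15.05
ee_pos: [528.6, 52.0, 146.1]
orientation: [-0.105, 1.568, 0.105]
ft_force: [0.5, 0.4, -0.0]
width: 87.6
t: 15.72
ee_pos: [496.2, -164.7, 145.7]
orientation: [-0.101, 1.569, 0.101]
ft_force: [0.7, 0.3, -1.8]
width: 87.9
z 44.0 [511.  190.6] [109.4  58.8] 6.9
outline? [508.8 188.9] [118.   69.6] 7.4
z 27 [ 440.3 -305.4] [107.4  57. ] -0.7
z 44.0 [511.1 185.3] [105.9  56.2] 7.2
t 15.82 pos [ 497.2 -162.6  145.7] width 87.8 F [ 0.4  0.  -0. ]
tool x [ 0.  0. -1.] y [-0.132  0.991  0.   ] jawang 97.6
shift tool (m) [ 0.1257 -0.1319 -0.0755]
turn about tool x: 0.1484 rad (alt -2.9932) q6 -2.04
```

View pics/top4.png

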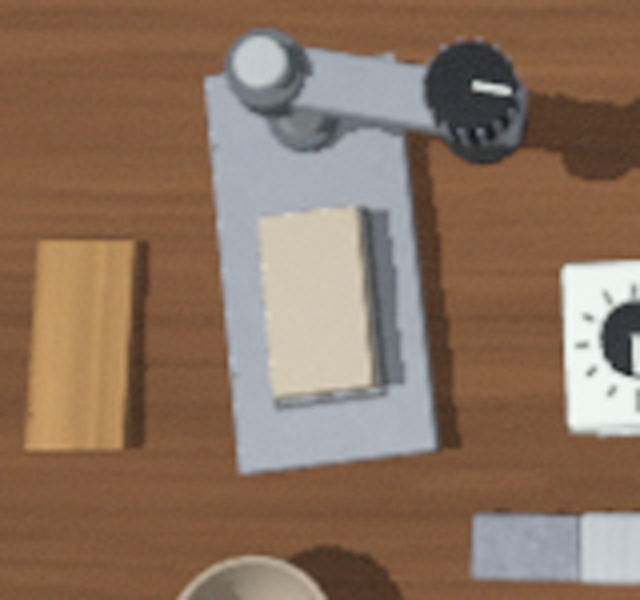

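View pics/side4.png

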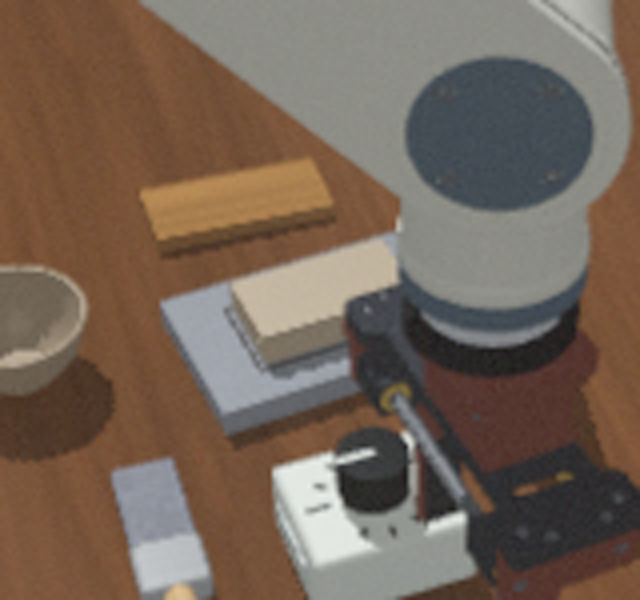

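The second tile is aligned with the first. Next is the near-right tile.

```bash
python3 -m crank '[[[0,-0.035,-0.02],[0,0,0],0.0878],[[0,-0.035,-0.02],[0,0,0],0.0878],[[0,-0.035,-0.02],[0,0,0],0.0878],[[0.02,-0.027,-0.015],[0.1,0,0],0.0878],[[0.03,0,0],[0.048,0,0],0.0878],[[0.03,0,0],[0,0,0],0.0878],[[0.01,0,0],[0,0,0],0.0878],[[0,0,0],[0,0,0],0.0878]]'
python3 -m crank '[[[0,0,0],[0,0,0],0.0878],[[0,0,0],[0,0,0],0.0878],[[0,0,0],[0,0,0],0.0878],[[0,0,0],[0,0,0],0.0878],[[0,0,0],[0,0,0],0.0878],[[0,0,0],[0,0,0],0.0878],[[0,0,0],[0,0,0],0.0878],[[0,0,0],[0,0,0],0.0878]]'
python3 -c "
from h import *
go(439.8,-303.3,20,89.1)"
```

```text
t: 16.48
ee_pos: [439.4, -301.4, 53.4]
orientation: [0.012, 1.575, -0.007]
ft_force: [-0.0, -0.2, 0.4]
width: 87.6
t: 17.15
ee_pos: [440.2, -303.8, 55.9]
orientation: [0.012, 1.571, -0.012]
ft_force: [-0.3, -0.1, -0.0]
width: 87.7
t 17.15 pos [ 440.2 -303.8   55.9] width 87.7 F [-0.3 -0.1 -0. ]
tool x [ 0. -0. -1.] y [ 0.015  1.    -0.   ] jawang 89.1
shift tool (m) [ 0.0359  0.0005 -0.0005]
turn about tool x: 0.0008 rad (alt -3.1408) q6 -2.18
```

```bash
python3 -m crank '[[[0.02,0,-0.001],[0,0,0],0.0878],[[0.013,0,0],[0,0,0],0.0878],[[0.003,0,0],[0,0,0],0.0878],[[0,0,0],[0,0,0],0.0878],[[0,0,0],[0,0,0],0.05],[[0,0,0],[0,0,0],0.05],[[0,0,0],[0,0,0],0.05],[[0,0,0],[0,0,0],0.05]]'
python3 -m crank '[[[0,0,0],[0,0,0],0.05],[[0,0,0],[0,0,0],0.05],[[0,0,0],[0,0,0],0.05],[[-0.01,0,0],[0,0,0],0.05],[[-0.03,0,0],[0,0,0],0.05],[[-0.03,0,0],[0,0,0],0.05],[[-0.03,0,0],[0,0,0],0.05],[[-0.035,0,0],[0,0,0],0.05]]'
python3 -c "
from h import *
go(511.0,187.1,160,97.6)"
```

```text
t: 17.82
ee_pos: [439.6, -304.0, 20.3]
orientation: [0.011, 1.57, -0.012]
ft_force: [0.8, -0.1, -0.2]
width: 64.3
t: 18.48
ee_pos: [438.2, -302.9, 155.5]
orientation: [0.013, 1.573, -0.01]
ft_force: [0.8, -0.0, -1.3]
width: 59.6
t 18.48 pos [ 438.2 -302.9  155.5] width 59.6 F [ 0.8 -0.  -1.3]
tool x [-0.002  0.002 -1.   ] y [0.015 1.    0.002] jawang 89.2
shift tool (m) [-0.0039  0.491   0.0656]
turn about tool x: -0.1474 rad (alt 2.9942) q6 -2.18
```

```bash
python3 -m crank '[[[0,0.035,0.0045],[0,0,0],0.05],[[0,0.035,0.0045],[0,0,0],0.05],[[0,0.035,0.0045],[0,0,0],0.05],[[0,0.035,0.0045],[0,0,0],0.05],[[0,0.035,0.0045],[0,0,0],0.05],[[0,0.035,0.0045],[0,0,0],0.05],[[0,0.035,0.0045],[0,0,0],0.05],[[0,0.035,0.0045],[0,0,0],0.05]]'
python3 -m crank '[[[0,0.035,0.0045],[0,0,0],0.05],[[0,0.035,0.0045],[0,0,0],0.05],[[0,0.035,0.0045],[0,0,0],0.05],[[0,0.035,0.0045],[0,0,0],0.05],[[0,0.035,0.0045],[0,0,0],0.05],[[0,0.035,0.0045],[0,0,0],0.05],[[0,0,0],[-0.1,0,0],0.05],[[0.02,0,0],[-0.047,0,0],0.05]]'
python3 -m crank '[[[0.03,0,0],[0,0,0],0.05],[[0.025,0,0],[0,0,0],0.05],[[0.01,0,0],[0,0,0],0.05],[[0,0,0],[0,0,0],0.05],[[0,0,0],[0,0,0],0.05],[[0,0,0],[0,0,0],0.05],[[0,0,0],[0,0,0],0.05],[[0,0,0],[0,0,0],0.05]]'
python3 -c "
from h import *
go(511.0,187.1,49,97.6)"
```

```text
t: 19.15
ee_pos: [478.9, -22.5, 155.1]
orientation: [0.012, 1.571, -0.012]
ft_force: [0.6, 0.1, -1.3]
width: 59.6
t: 19.82
ee_pos: [511.7, 188.3, 137.7]
orientation: [-0.109, 1.562, 0.111]
ft_force: [0.5, 0.2, -1.3]
width: 59.6
t: 20.48
ee_pos: [510.4, 185.6, 71.0]
orientation: [-0.103, 1.566, 0.104]
ft_force: [0.9, -0.3, -1.7]
width: 59.4
t 20.48 pos [510.4 185.6  71. ] width 59.4 F [ 0.9 -0.3 -1.7]
tool x [ 0.002  0.001 -1.   ] y [-0.132  0.991  0.   ] jawang 97.6
shift tool (m) [0.022  0.0014 0.0008]
turn about tool x: -0.0006 rad (alt 3.1410) q6 -1.38
```

```bash
python3 -m crank '[[[0.01,0.001,0.001],[0,0,0],0.05],[[0.008,0,0],[0,0,0],0.05],[[0.004,0,0],[0,0,0],0.05],[[0,0,0],[0,0,0],0.05],[[0,0,0],[0,0,0],0.05],[[0,0,0],[0,0,0],0.0878],[[0,0,0],[0,0,0],0.0878],[[0,0,0],[0,0,0],0.0878]]'
python3 -m crank '[[[0,0,0],[0,0,0],0.0878],[[-0.02,0,0],[0,0,0],0.0878],[[-0.035,0,0],[0,0,0],0.0878],[[-0.035,0,0],[0,0,0],0.0878],[[-0.01,0,0],[0,0,0],0.0878],[[0,-0.035,0],[0,0,0],0.0878],[[0,-0.035,0],[0,0,0],0.0878],[[0,-0.035,0],[0,0,0],0.0878]]'
python3 -m crank '[[[0,-0.035,0],[0,0,0],0.0878],[[0,-0.035,0],[0,0,0],0.0878],[[0,-0.035,0],[0,0,0],0.0878],[[0,-0.035,-0.02],[0,0,0],0.0878],[[0,-0.035,-0.02],[0,0,0],0.0878],[[0,-0.035,-0.02],[0,0,0],0.0878],[[0,0,0],[0,0,0],0.0878],[[0,0,0],[0,0,0],0.0878]]'
python3 l.py 5 56; python3 -c "
from h import *
go(576.4,-310.1,20,87.8)"
```

```text
t: 21.15
ee_pos: [510.1, 186.4, 47.2]
orientation: [-0.104, 1.569, 0.104]
ft_force: [0.1, -0.0, -0.4]
width: 75.8
t: 21.82
ee_pos: [524.1, 81.7, 147.7]
orientation: [-0.105, 1.568, 0.105]
ft_force: [-0.2, 0.9, 0.0]
width: 88.1
t: 22.48
ee_pos: [491.4, -135.4, 147.2]
orientation: [-0.1, 1.569, 0.101]
ft_force: [0.1, 0.1, 0.3]
width: 88.0
z 56.0 [510.9 190. ] [109.3  58.9] 7.7
outline? [508.6 189.2] [117.3  69.6] 7.7
t 22.58 pos [ 492.5 -133.4  147.4] width 87.8 F [ 0.2  1.  -0.1]
tool x [-0.  0. -1.] y [-0.131  0.991  0.   ] jawang 97.5
shift tool (m) [ 0.1273 -0.1862  0.06  ]
turn about tool x: 0.1701 rad (alt -2.9715) q6 -1.99
```

View pics/top5.png

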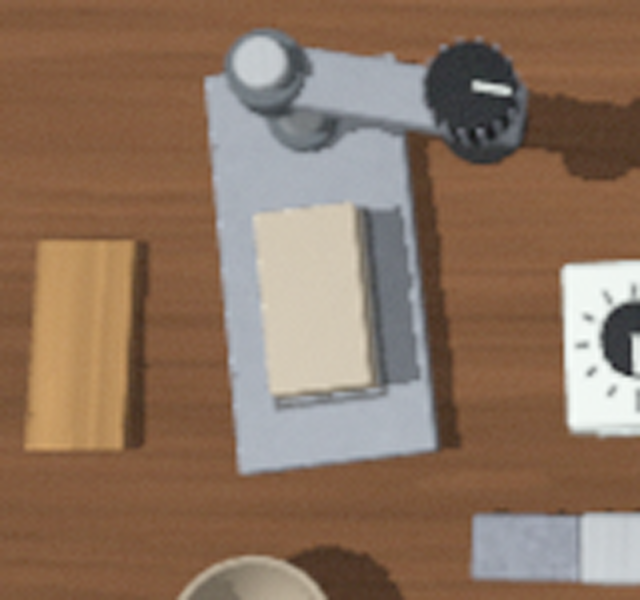

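View pics/side5.png

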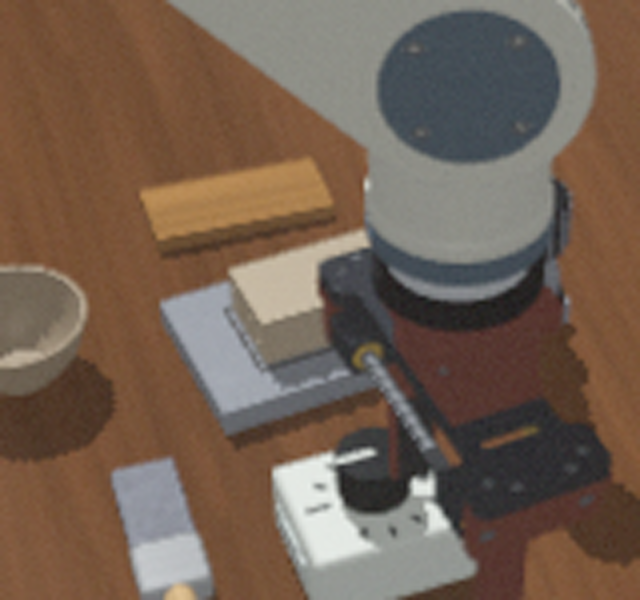

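The third tile is square on the stack. I'm moving over the last one, which I'll re-check since it was hidden just now.

```bash
python3 -m crank '[[[0,-0.037,0.012],[0,0,0],0.0878],[[0,-0.037,0.012],[0,0,0],0.0878],[[0,-0.037,0.012],[0,0,0],0.0878],[[0,-0.037,0.012],[0,0,0],0.0878],[[0,-0.037,0.012],[0,0,0],0.0878],[[0,0,0],[0.1,0,0],0.0878],[[0.02,0,0],[0.07,0,0],0.0878],[[0.03,0,0],[0,0,0],0.0878]]'
python3 - <<'E'
from h import *
go(576.4,-310.1,20,87.8)
for n in("top","side"):
    d=get(n); c=proj(d,[576,-310,30])[0].astype(int)
    q=proj(d,[[576.4+sx*55+sy*30*.038,-310.1+sy*30-sx*55*.038,27] for sx,sy in((1,1),(1,-1),(-1,-1),(-1,1))])
    cv2.polylines(d["img"],[q.round().astype(int)],True,(0,0,255),1)
    im=d["img"][max(0,c[1]-75):c[1]+75,max(0,c[0]-80):c[0]+80]; cv2.imwrite(f"pics/{n}6.png",cv2.resize(im,None,fx=4,fy=4,interpolation=cv2.INTER_CUBIC))
E
```

```text
t: 23.25
ee_pos: [579.8, -309.2, 99.5]
orientation: [0.029, 1.565, -0.033]
ft_force: [-0.3, -0.5, -0.6]
width: 87.5
t 23.25 pos [ 579.8 -309.2   99.5] width 87.5 F [-0.3 -0.5 -0.6]
tool x [ 0.006 -0.003 -1.   ] y [ 0.04   0.999 -0.003] jawang 87.7
shift tool (m) [ 0.0795 -0.0009 -0.0038]
turn about tool x: -0.0015 rad (alt 3.1401) q6 -2.04
```

View pics/top6.png

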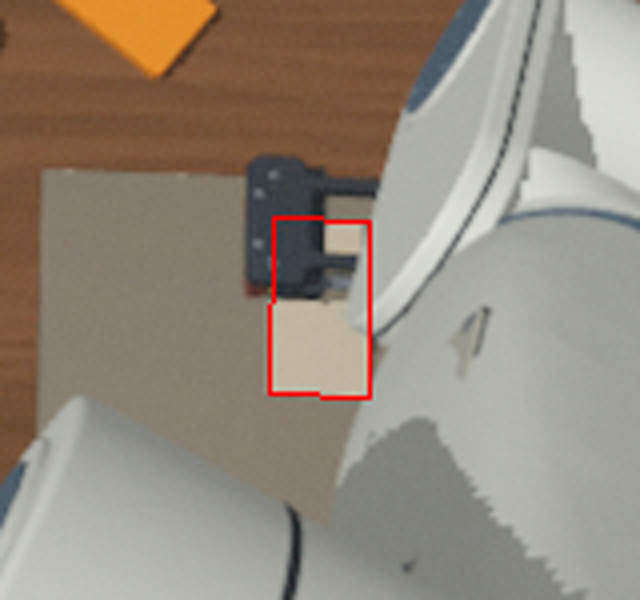

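View pics/side6.png

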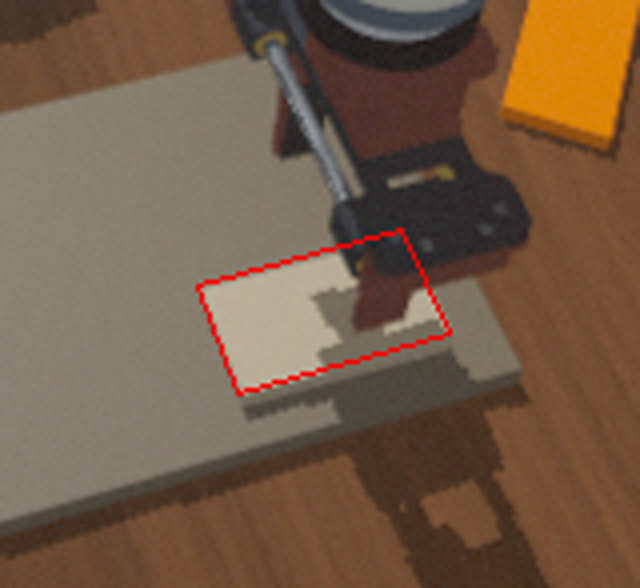

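The last tile is where I measured it; both overlays match. Descending.

```bash
python3 -m crank '[[[0.03,0,0],[0,0,0],0.0878],[[0.02,0,0],[0,0,0],0.0878],[[0,0,0],[0,0,0],0.0878],[[0,0,0],[0,0,0],0.0878],[[0,0,0],[0,0,0],0.0878],[[0,0,0],[0,0,0],0.0878],[[0,0,0],[0,0,0],0.0878],[[0,0,0],[0,0,0],0.0878]]'
python3 -c "
from h import *
go(576.4,-310.1,20,87.8)"
```

```text
t: 24.02
ee_pos: [577.0, -309.5, 49.0]
orientation: [0.029, 1.569, -0.03]
ft_force: [-0.1, 0.6, 0.5]
width: 87.6
t 24.02 pos [ 577.  -309.5   49. ] width 87.6 F [-0.1  0.6  0.5]
tool x [ 0.002 -0.001 -1.   ] y [ 0.038  0.999 -0.001] jawang 87.8
shift tool (m) [ 0.029  -0.0006 -0.0006]
turn about tool x: 0.0007 rad (alt -3.1409) q6 -2.04
```

```bash
python3 -m crank '[[[0.016,0,-0.001],[0,0,0],0.0878],[[0.01,0,0],[0,0,0],0.0878],[[0.003,0,0],[0,0,0],0.0878],[[0,0,0],[0,0,0],0.0878],[[0,0,0],[0,0,0],0.05],[[0,0,0],[0,0,0],0.05],[[0,0,0],[0,0,0],0.05],[[0,0,0],[0,0,0],0.05]]'
python3 -m crank '[[[0,0,0],[0,0,0],0.05],[[0,0,0],[0,0,0],0.05],[[0,0,0],[0,0,0],0.05],[[-0.01,0,0],[0,0,0],0.05],[[-0.03,0,0],[0,0,0],0.05],[[-0.035,0,0],[0,0,0],0.05],[[-0.035,0,0],[0,0,0],0.05],[[-0.035,0,0],[0,0,0],0.05]]'
python3 -c "
from h import *
go(511.0,187.1,165,97.6)"
```

```text
t: 24.68
ee_pos: [575.6, -309.4, 19.2]
orientation: [0.029, 1.57, -0.03]
ft_force: [-0.3, 0.0, -0.6]
width: 64.5
t: 25.35
ee_pos: [574.6, -308.6, 165.2]
orientation: [0.03, 1.572, -0.029]
ft_force: [0.1, 0.5, -1.1]
width: 59.7
t 25.35 pos [ 574.6 -308.6  165.2] width 59.7 F [ 0.1  0.5 -1.1]
tool x [-0.001  0.001 -1.   ] y [0.038 0.999 0.001] jawang 87.8
shift tool (m) [ 0.0007  0.493  -0.0823]
turn about tool x: -0.1705 rad (alt 2.9711) q6 -2.04
```

```bash
python3 -m crank '[[[0,0.033,-0.021],[0,0,0],0.05],[[0,0.033,-0.021],[0,0,0],0.05],[[0,0.033,-0.021],[0,0,0],0.05],[[0,0.033,-0.021],[0,0,0],0.05],[[0,0.036,0],[0,0,0],0.05],[[0,0.036,0],[0,0,0],0.05],[[0,0.036,0],[0,0,0],0.05],[[0,0.036,0],[0,0,0],0.05]]'
python3 -m crank '[[[0,0.036,0],[0,0,0],0.05],[[0,0.036,0],[0,0,0],0.05],[[0,0.036,0],[0,0,0],0.05],[[0,0.036,0],[0,0,0],0.05],[[0,0.036,0],[0,0,0],0.05],[[0,0.036,0],[-0.1,0,0],0.05],[[0.02,0,0],[-0.07,0,0],0.05],[[0.03,0,0],[0,0,0],0.05]]'
python3 -m crank '[[[0.02,0,0],[0,0,0],0.05],[[0.015,0,0],[0,0,0],0.05],[[0,0,0],[0,0,0],0.05],[[0,0,0],[0,0,0],0.05],[[0,0,0],[0,0,0],0.05],[[0,0,0],[0,0,0],0.05],[[0,0,0],[0,0,0],0.05],[[0,0,0],[0,0,0],0.05]]'
python3 -c "
from h import *
go(511.0,187.1,60.5,97.6)"
```

```text
t: 26.02
ee_pos: [501.1, -28.5, 164.3]
orientation: [0.03, 1.571, -0.03]
ft_force: [0.9, -0.2, -0.7]
width: 59.7
t: 26.68
ee_pos: [511.9, 188.8, 116.0]
orientation: [-0.108, 1.562, 0.111]
ft_force: [0.7, -0.4, -1.6]
width: 59.3
t: 27.35
ee_pos: [510.4, 185.8, 79.7]
orientation: [-0.103, 1.567, 0.104]
ft_force: [-0.1, -0.4, -1.5]
width: 59.5
t 27.35 pos [510.4 185.8  79.7] width 59.5 F [-0.1 -0.4 -1.5]
tool x [ 0.002  0.001 -1.   ] y [-0.132  0.991  0.   ] jawang 97.6
shift tool (m) [0.0192 0.0012 0.0007]
turn about tool x: -0.0006 rad (alt 3.1410) q6 -1.38
```

```bash
python3 -m crank '[[[0.01,0.001,0.001],[0,0,0],0.05],[[0.006,0,0],[0,0,0],0.05],[[0.003,0,0],[0,0,0],0.05],[[0,0,0],[0,0,0],0.05],[[0,0,0],[0,0,0],0.05],[[0,0,0],[0,0,0],0.0878],[[0,0,0],[0,0,0],0.0878],[[0,0,0],[0,0,0],0.0878]]'
python3 -m crank '[[[0,0,0],[0,0,0],0.0878],[[-0.02,0,0],[0,0,0],0.0878],[[-0.03,0,0],[0,0,0],0.0878],[[-0.03,0,0],[0,0,0],0.0878],[[0,0,0],[0,0,0],0.0878],[[0,0.035,0],[0,0,0],0.0878],[[0,0.035,0],[0,0,0],0.0878],[[0,0.035,0],[0,0,0],0.0878]]'
python3 -m crank '[[[0,0.036,0],[0,0,0],0.0878],[[0,0,0],[0.1,0,0],0.0878],[[0,0,0],[0.03,0,0],0.0878],[[0,0,0],[0,0,0],0.0878],[[0,0,0],[0,0,0],0.0878],[[0,0,0],[0,0,0],0.0878],[[0,0,0],[0,0,0],0.0878],[[0,0,0],[0,0,0],0.0878]]'
python3 l.py 7 68; python3 m.py|grep cover; python3 -c "
from h import *
go(486.6,338.1,5,90.15)"
```

```text
t: 28.02
ee_pos: [510.6, 186.7, 59.3]
orientation: [-0.104, 1.569, 0.104]
ft_force: [-0.4, 0.9, -0.6]
width: 76.3
t: 28.68
ee_pos: [496.8, 291.5, 139.5]
orientation: [-0.102, 1.568, 0.102]
ft_force: [0.3, 0.3, -0.3]
width: 88.2
t: 29.35
ee_pos: [492.3, 326.1, 139.6]
orientation: [-0.002, 1.571, 0.002]
ft_force: [-1.3, 0.2, 0.4]
width: 87.8
outline? [508.7 189.1] [117.3  69.9] 7.8
outline? [-168.9  377.2] [147.1  51.5] 60.2
outline? [494.2 257.8] [125.7  92.4] 20.0
cover? [451.6 340.1] [61.7 60.3] -0.1 px 180.5 234.9
cover? [487.4 336.3] [129.8  59.3] 0.1 px 269.3 151.1
cover? [-96.1 776.1] [108.4  84.8] -85.5 px 59.2 104.3
cover? [296.3 776.4] [230.7 105. ] -0.4 px 181.3 85.7
t 29.55 pos [492.3 326.4 139.7] width 87.8 F [ 0.1  0.2 -0.2]
tool x [ 0.  0. -1.] y [-0.002  1.     0.   ] jawang 90.1
shift tool (m) [ 0.1347  0.0117 -0.0057]
turn about tool x: -0.0006 rad (alt 3.1410) q6 -1.01
```

View pics/top7.png

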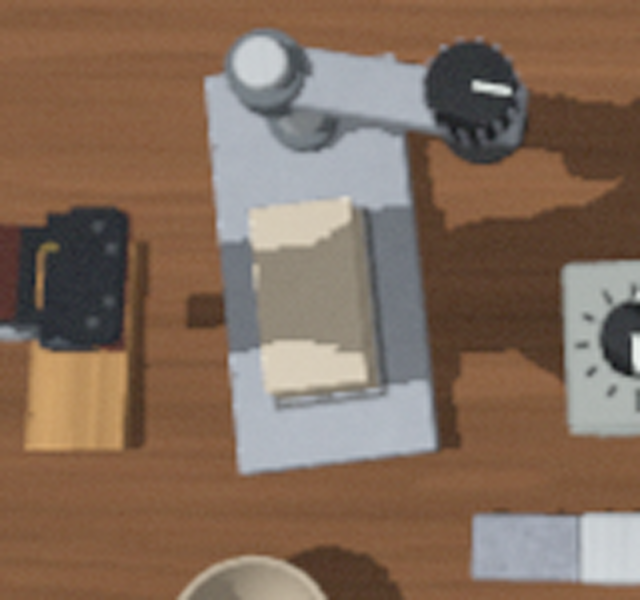

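View pics/side7.png

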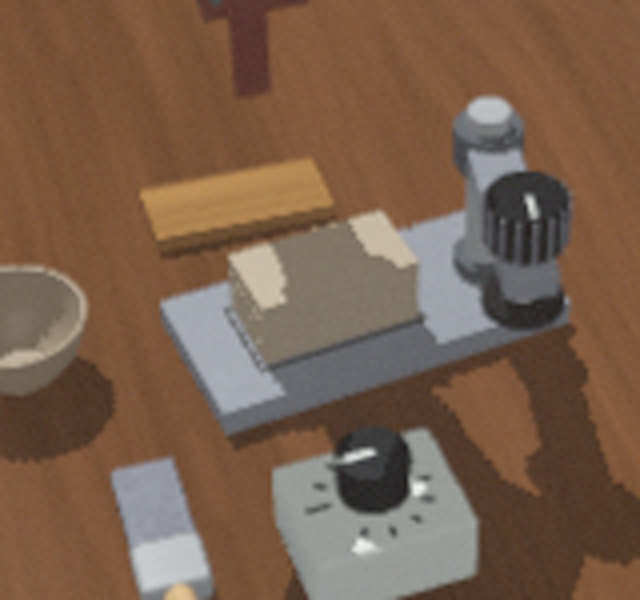

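All four tiles are flush, with even faces in the side view. Next is the cover.

```bash
python3 -m crank '[[[0.02,0.012,-0.006],[0,0,0],0.0878],[[0.03,0,0],[0,0,0],0.0878],[[0.03,0,0],[0,0,0],0.0878],[[0.02,0,0],[0,0,0],0.0878],[[0.01,0,0],[0,0,0],0.0878],[[0,0,0],[0,0,0],0.0878],[[0,0,0],[0,0,0],0.0878],[[0,0,0],[0,0,0],0.0878]]'
python3 -c "
from h import *
go(486.6,338.1,5,90.15)"
```

```text
t: 30.22
ee_pos: [487.1, 339.1, 30.9]
orientation: [-0.001, 1.569, 0.003]
ft_force: [-1.0, 0.0, 0.9]
width: 87.8
t 30.22 pos [487.1 339.1  30.9] width 87.8 F [-1.   0.   0.9]
tool x [ 0.002  0.001 -1.   ] y [-0.002  1.     0.001] jawang 90.1
shift tool (m) [ 0.0259 -0.001  -0.0005]
turn about tool x: -0.0005 rad (alt 3.1411) q6 -0.98
```

```bash
python3 -m crank '[[[0.014,-0.001,0],[0,0,0],0.0878],[[0.008,0,0],[0,0,0],0.0878],[[0.003,0,0],[0,0,0],0.0878],[[0,0,0],[0,0,0],0.0878],[[0,0,0],[0,0,0],0.05],[[0,0,0],[0,0,0],0.05],[[0,0,0],[0,0,0],0.05],[[0,0,0],[0,0,0],0.05]]'
python3 -m crank '[[[0,0,0],[0,0,0],0.05],[[0,0,0],[0,0,0],0.05],[[0,0,0],[0,0,0],0.05],[[-0.01,0,0],[0,0,0],0.05],[[-0.03,0,0],[0,0,0],0.05],[[-0.035,0,0],[0,0,0],0.05],[[-0.035,0,0],[0,0,0],0.05],[[-0.035,0,0],[0,0,0],0.05]]'
python3 -m crank '[[[0,0,0],[-0.1,0,0],0.05],[[0,0,0],[-0.03,0,0],0.05],[[0,0,0],[0,0,0],0.05],[[0,0,0],[0,0,0],0.05],[[0,0,0],[0,0,0],0.05],[[0,0,0],[0,0,0],0.05],[[0,0,0],[0,0,0],0.05],[[0,0,0],[0,0,0],0.05]]'
python3 -c "
from h import *
go(511,187.1,110,97.6)"
```

```text
t: 30.88
ee_pos: [486.3, 337.7, 5.1]
orientation: [-0.002, 1.57, 0.002]
ft_force: [0.6, 0.4, -0.2]
width: 64.8
t: 31.55
ee_pos: [485.7, 337.2, 151.5]
orientation: [-0.002, 1.571, 0.001]
ft_force: [1.2, 1.1, -0.0]
width: 60.0
t: 32.22
ee_pos: [486.0, 337.4, 149.3]
orientation: [-0.104, 1.569, 0.103]
ft_force: [-0.5, -0.2, -0.3]
width: 59.6
t 32.22 pos [486.  337.4 149.3] width 59.6 F [-0.5 -0.2 -0.3]
tool x [-0.001 -0.    -1.   ] y [-0.131  0.991 -0.   ] jawang 97.6
shift tool (m) [ 0.0393 -0.1523  0.0051]
turn about tool x: -0.0009 rad (alt 3.1407) q6 -1.12
```

```bash
python3 -m crank '[[[0,-0.035,0.001],[0,0,0],0.05],[[0,-0.035,0.001],[0,0,0],0.05],[[0,-0.035,0.001],[0,0,0],0.05],[[0,-0.035,0.001],[0,0,0],0.05],[[0.02,-0.012,0.001],[0,0,0],0.05],[[0.02,0,0],[0,0,0],0.05],[[0,0,0],[0,0,0],0.05],[[0,0,0],[0,0,0],0.05]]'
python3 -m crank '[[[0.01,0,0],[0,0,0],0.05],[[0.007,0,0],[0,0,0],0.05],[[0,0,0],[0,0,0],0.05],[[0,0,0],[0,0,0],0.05],[[0,0,0],[0,0,0],0.05],[[0,0,0],[0,0,0],0.05],[[0,0,0],[0,0,0],0.05],[[0,0,0],[0,0,0],0.05]]'
python3 -c "
from h import *
go(511,187.1,73,97.6)"
```

```text
t: 32.88
ee_pos: [510.5, 187.1, 109.0]
orientation: [-0.104, 1.571, 0.103]
ft_force: [0.1, -0.1, 0.2]
width: 59.5
t: 33.55
ee_pos: [511.3, 187.6, 93.0]
orientation: [-0.104, 1.568, 0.104]
ft_force: [0.1, 0.7, 0.1]
width: 59.6
t 33.55 pos [511.3 187.6  93. ] width 59.6 F [0.1 0.7 0.1]
tool x [ 0.001  0.    -1.   ] y [-0.132  0.991  0.   ] jawang 97.6
shift tool (m) [ 0.02   -0.0005 -0.0004]
turn about tool x: -0.0003 rad (alt 3.1412) q6 -1.37
```

```bash
python3 -m crank '[[[0.01,0,0],[0,0,0],0.05],[[0.007,0,0],[0,0,0],0.05],[[0.003,0,0],[0,0,0],0.05],[[0,0,0],[0,0,0],0.05],[[0,0,0],[0,0,0],0.05],[[0,0,0],[0,0,0],0.0878],[[0,0,0],[0,0,0],0.0878],[[0,0,0],[0,0,0],0.0878]]'
python3 -m crank '[[[0,0,0],[0,0,0],0.0878],[[-0.02,0,0],[0,0,0],0.0878],[[-0.035,0,0],[0,0,0],0.0878],[[-0.035,0,0],[0,0,0],0.0878],[[-0.035,0,0],[0,0,0],0.0878],[[0,-0.035,0],[0,0,0],0.0878],[[0,-0.035,0],[0,0,0],0.0878],[[0,-0.035,0],[0,0,0],0.0878]]'
python3 -m crank '[[[0,-0.035,0],[0,0,0],0.0878],[[0,-0.035,0],[0,0,0],0.0878],[[0,-0.035,0],[0,0,0],0.0878],[[0,-0.035,0],[0,0,0],0.0878],[[0,0,0],[0,0,0],0.0878],[[0,0,0],[0,0,0],0.0878],[[0,0,0],[0,0,0],0.0878],[[0,0,0],[0,0,0],0.0878]]'
python3 l.py 8 80 ; python3 - <<'E'
from m import *
for n in("top","side"):
    d=get(n); hsv=cv2.cvtColor(d["img"],cv2.COLOR_BGR2HSV)
    m=(abs(hsv[...,0].astype(int)-17)<4)&(hsv[...,1]>90)&(hsv[...,1]<160)&(hsv[...,2]>150)
    for c in blobs(m,200,4000):
        r=rectp(d,c,80); print(n,"cover?",r[0].round(1),r[1].round(1),round(r[2],1))
    cv2.imwrite(f"pics/{n}8f.png",d["img"])
E
```

```text
t: 34.22
ee_pos: [510.9, 187.4, 72.2]
orientation: [-0.104, 1.569, 0.104]
ft_force: [0.0, -0.7, -0.5]
width: 76.4
t: 34.88
ee_pos: [525.3, 82.8, 198.5]
orientation: [-0.105, 1.566, 0.105]
ft_force: [0.6, -0.9, -1.1]
width: 87.5
t: 35.55
ee_pos: [543.1, -54.3, 197.4]
orientation: [-0.104, 1.569, 0.105]
ft_force: [-0.3, 0.4, -0.0]
width: 87.9
z 27 [ 122.5 -662.1] [128.1  56.2] 61.1
top cover? [510.  188.8] [128.6  58.3] 7.7
side cover? [511.8 186.3] [129.8  59.2] 7.7
side cover? [296. 654.] [212.   95.6] 0.0
```

View pics/top8.png

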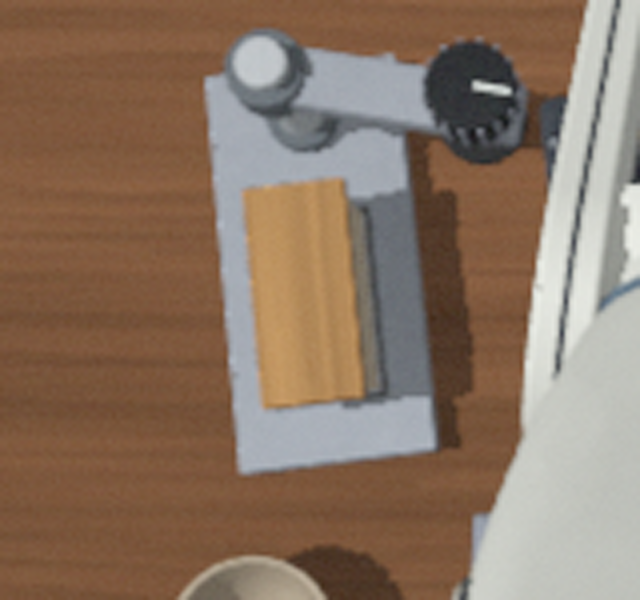

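View pics/side8.png

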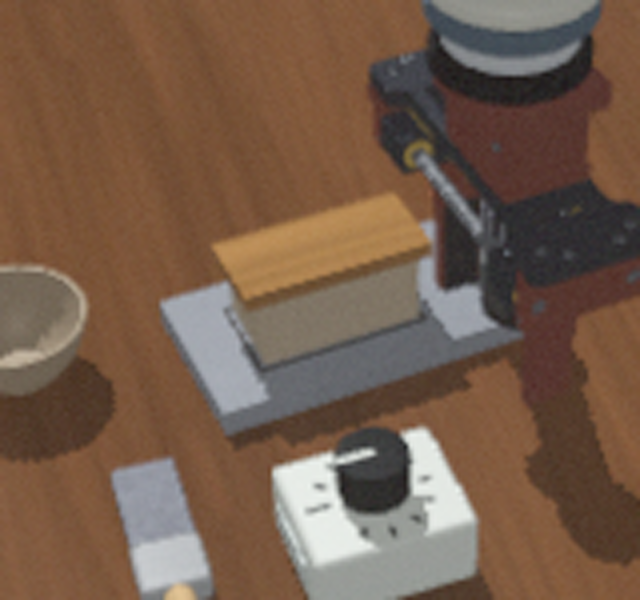

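The cover sits centred and square (7.7°, within 1 mm of the outline centre in both views). Next, a precise measurement of the knob.

```bash
python3 - <<'E'
from h import *
import cv2
T=cv2.imread("pics/top8.png")
d=get("top"); s=get("side")
ct=proj(d,[510,187,30])[0].astype(int); cs=proj(s,[510,187,30])[0].astype(int)
def f(d,name,c,p): return np.array(p)/4+[c[0]-80,c[1]-75]-0.375
pt=f(d,0,ct,(471,86)); ps=f(s,0,cs,(528,204))
print("tri",tri(d,pt,s,ps).round(1),plane(d,pt,172),plane(s,ps,172))
# dark mask of knob in top
hsv=cv2.cvtColor(d["img"],cv2.COLOR_BGR2HSV); x0,y0=pt.astype(int)
sub=hsv[y0-25:y0+30,x0-25:x0+30,2]
m=(sub<85).astype(np.uint8)
for c in cv2.findContours(m,cv2.RETR_EXTERNAL,cv2.CHAIN_APPROX_NONE)[0]:
    if cv2.contourArea(c)>100: print(cv2.minEnclosingCircle(c),cv2.boundingRect(c), (x0-25,y0-25))
# predicted
th=np.radians(7.7); post=np.array([509.9,187.6])+120*np.array([np.cos(th),np.sin(th)])
print("post",post)
im=d["img"].copy(); im2=s["img"].copy()
for a in (1.25,1.3,1.35,1.4):
    k=post+120*np.array([-np.cos(th+a),-np.sin(th+a)])
    print(a,k.round(1),proj(d,[*k,172]),proj(s,[*k,172]),pt,ps)
E
```

```text
tri [612.6  86.  162.4] [[609.21919411  85.12359096]] [[608.74595251  74.73003718]]
((30.5, 30.5), 18.506855010986328) (14, 14, 35, 31) (np.int64(254), np.int64(131))
post [628.81798397 203.67834225]
1.25 [606.6  85.8] [[279.04796598 157.32312455]] [[340.12328307 150.01240406]] [279.375 156.125] [342.625 152.625]
1.3 [612.5  84.8] [[279.5676932  154.63607568]] [[342.63933162 149.77482608]] [279.375 156.125] [342.625 152.625]
1.35 [618.5  84.1] [[279.94823447 151.93463676]] [[345.1237427  149.45980277]] [279.375 156.125] [342.625 152.625]
1.4 [624.5  83.8] [[280.18903883 149.22567418]] [[347.56896933 149.0685095 ]] [279.375 156.125] [342.625 152.625]
```

```bash
python3 -m crank '[[[0,0.03,0.025],[0,0,0],0.0878],[[0,0.03,0.025],[0,0,0],0.0878],[[0,0.03,0.025],[0,0,0],0.0878],[[0,0.03,0.01],[0,0,0],0.0878],[[0,0.01,0],[0,0,0],0.0878],[[0,0,0],[0,0,0],0.0878],[[0,0,0],[0,0,0],0.0878],[[0,0,0],[0,0,0],0.0878]]'
python3 - <<'E'
from h import *
go(610.7,85.1,142,97.6)
for n in("top","side"):
    d=get(n); c=proj(d,[610,85,160])[0].astype(int)
    im=d["img"][max(0,c[1]-75):c[1]+75,max(0,c[0]-80):c[0]+80]; cv2.imwrite(f"pics/{n}9.png",cv2.resize(im,None,fx=4,fy=4,interpolation=cv2.INTER_CUBIC))
E
```

```text
t: 36.52
ee_pos: [609.9, 83.7, 197.5]
orientation: [-0.104, 1.569, 0.103]
ft_force: [-0.3, 0.5, -0.8]
width: 87.6
t 36.52 pos [609.9  83.7 197.5] width 87.6 F [-0.3  0.5 -0.8]
tool x [-0.001 -0.001 -1.   ] y [-0.131  0.991 -0.   ] jawang 97.6
shift tool (m) [0.0555 0.0013 0.001 ]
turn about tool x: -0.0008 rad (alt 3.1408) q6 -1.59
```

View pics/side9.png

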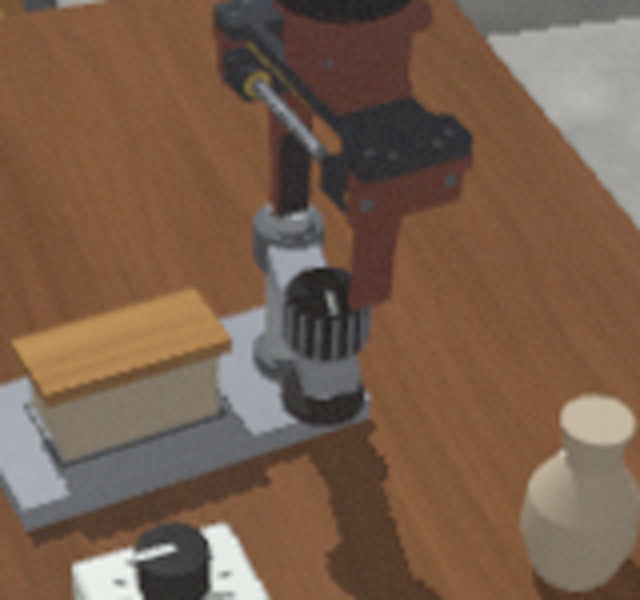

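```bash
python3 -m crank '[[[0.02,0.001,0.001],[0,0,0],0.0878],[[0.02,0,0],[0,0,0],0.0878],[[0.012,0,0],[0,0,0],0.0878],[[0.003,0,0],[0,0,0],0.0878],[[0,0,0],[0,0,0],0.0878],[[0,0,0],[0,0,0],0.0878],[[0,0,0],[0,0,0],0.0878],[[0,0,0],[0,0,0],0.0878]]'
python3 -m crank '[[[0,0,0],[0,0,0],0.04],[[0,0,0],[0,0,0],0.04],[[0,0,0],[0,0,0],0.04],[[0,0,0],[0,0,0],0.04],[[0,0,0],[0,0,0],0.04],[[0,0,0],[0,0,0],0.04],[[0,0,0],[0,0,0],0.04],[[0,0,0],[0,0,0],0.04]]'
python3 -m crank '[[[0,0,0],[0,0,0],0.04],[[0,0,0],[0,0,0],0.04],[[0,0,0],[0,0,0],0.04],[[0,0,0],[0,0,0],0.04],[[0,0,0],[0,0,0],0.04],[[0,0,0],[0,0,0],0.04],[[0,0,0],[0,0,0],0.04],[[0,0,0],[0,0,0],0.04]]'
python3 - <<'E'
from h import *
go(610.7,85.1,142,97.6)
for n in("top","side"):
    d=get(n); c=proj(d,[610,85,160])[0].astype(int)
    im=d["img"][max(0,c[1]-75):c[1]+75,max(0,c[0]-80):c[0]+80]; cv2.imwrite(f"pics/{n}10.png",cv2.resize(im,None,fx=4,fy=4,interpolation=cv2.INTER_CUBIC))
E
```

```text
t: 37.28
ee_pos: [612.1, 85.9, 143.8]
orientation: [-0.104, 1.566, 0.104]
ft_force: [-0.1, 0.3, -0.1]
width: 87.9
t: 37.95
ee_pos: [611.4, 84.4, 142.8]
orientation: [-0.106, 1.569, 0.102]
ft_force: [-0.3, -8.0, 1.9]
width: 49.6
t: 38.62
ee_pos: [611.4, 84.3, 142.8]
orientation: [-0.106, 1.569, 0.102]
ft_force: [0.4, -6.7, 2.7]
width: 49.3
t 38.62 pos [611.4  84.3 142.8] width 49.3 F [ 0.4 -6.7  2.7]
tool x [-0.    -0.002 -1.   ] y [-0.132  0.991 -0.002] jawang 97.6
shift tool (m) [ 0.0008  0.0008 -0.0006]
turn about tool x: -0.0003 rad (alt 3.1413) q6 -1.58
```

View pics/side10.png

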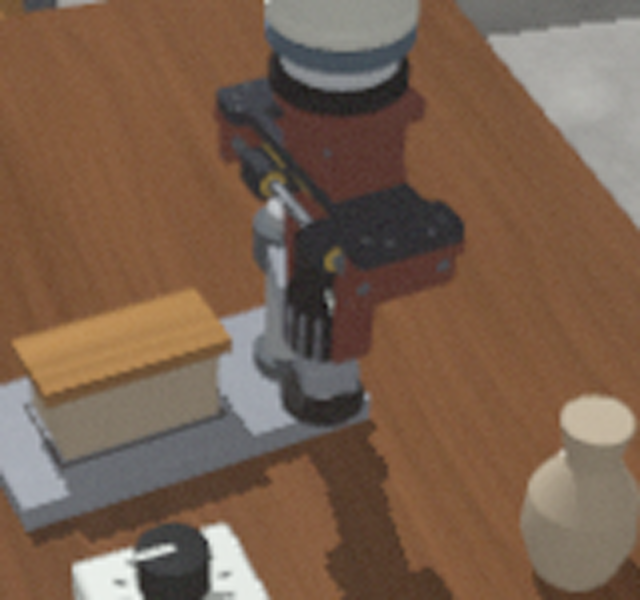

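The knob is gripped (49.3 mm). A radial force of about 7 N suggests I'm about 1 mm off, so I'll relieve that and swing along the arc.

```bash
python3 -m crank '[[[0,-0.001,0],[0.05,0,0],0.04],[[0,0.0033,-0.0115],[0.1,0,0],0.04],[[0,0.0033,-0.0115],[0.1,0,0],0.04],[[0,0.0033,-0.0115],[0.1,0,0],0.04],[[0,0.0033,-0.0115],[0.1,0,0],0.04],[[0,0,0],[0,0,0],0.04],[[0,0,0],[0,0,0],0.04],[[0,0,0],[0,0,0],0.04]]'
python3 - <<'E'
from h import *
o=ctrl.get_obs(); go(*o["ee_pos"],97.6); print(o["moment"].round(2))
post=np.array([628.5,202.8]); v=o["ee_pos"][:2]-post; print(np.linalg.norm(v),np.degrees(np.arctan2(v[1],v[0]))%360)
d=get("side"); c=proj(d,[580,120,160])[0].astype(int)
im=d["img"][max(0,c[1]-75):c[1]+75,max(0,c[0]-80):c[0]+80]; cv2.imwrite("pics/side11.png",cv2.resize(im,None,fx=4,fy=4,interpolation=cv2.INTER_CUBIC))
E
```

```text
t: 39.38
ee_pos: [566.6, 100.5, 142.8]
orientation: [0.246, 1.558, -0.248]
ft_force: [-4.4, -3.3, 5.0]
width: 49.7
t 39.38 pos [566.6 100.5 142.8] width 49.7 F [-4.4 -3.3  5. ]
tool x [-0.001 -0.001 -1.   ] y [ 0.309  0.951 -0.001] jawang 72.0
shift tool (m) [0. 0. 0.]
turn about tool x: -0.4471 rad (alt 2.6945) q6 -1.10
[-0.58  0.65  0.  ]
119.54059408180478 238.810745699447
```

View pics/side11.png

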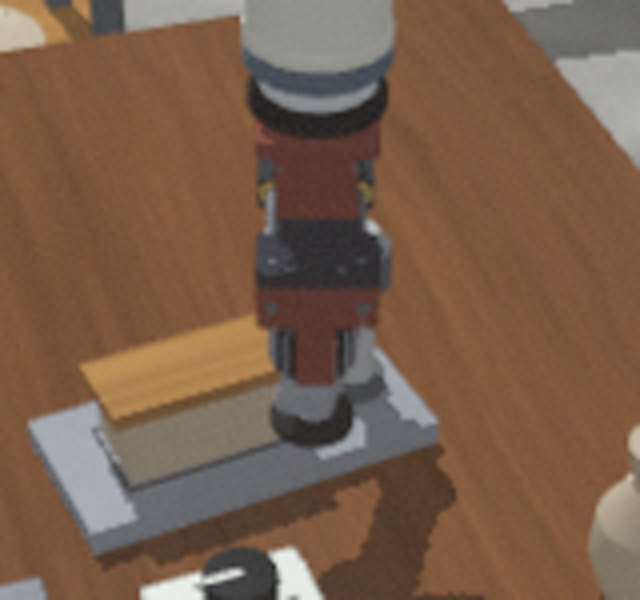

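```bash
python3 -m crank '[[[0,0.0033,-0.0115],[0.1,0,0],0.04],[[0,0.0033,-0.0115],[0.1,0,0],0.04],[[0,0.0033,-0.0115],[0.1,0,0],0.04],[[0,0.0033,-0.0115],[0.1,0,0],0.04],[[0,0.0033,-0.0115],[0.1,0,0],0.04],[[0,0,0],[0,0,0],0.04],[[0,0,0],[0,0,0],0.04],[[0,0,0],[0,0,0],0.04]]'
python3 - <<'E'
from h import *
o=ctrl.get_obs(); go(*o["ee_pos"],97.6); print(o["moment"].round(2))
post=np.array([628.5,202.8]); v=o["ee_pos"][:2]-post; print(np.linalg.norm(v),np.degrees(np.arctan2(v[1],v[0]))%360)
E
```

```text
t: 40.1
ee_pos: [525.1, 143.4, 142.8]
orientation: [0.636, 1.477, -0.637]
ft_force: [-5.2, -2.1, 6.5]
width: 49.6
t 40.10 pos [525.1 143.4 142.8] width 49.6 F [-5.2 -2.1  6.5]
tool x [-0.002 -0.    -1.   ] y [ 0.728  0.686 -0.001] jawang 43.3
shift tool (m) [0. 0. 0.]
turn about tool x: -0.9474 rad (alt 2.1942) q6 -0.51
[-0.21  0.9   0.09]
119.2166182396111 209.87018270311313
```

```bash
python3 -m crank '[[[0,0.0033,-0.0115],[0.1,0,0],0.04],[[0,0.0033,-0.0115],[0.1,0,0],0.04],[[0,0.0033,-0.0115],[0.1,0,0],0.04],[[0,0.003,-0.0105],[0.09,0,0],0.04],[[0,0,0],[0,0,0],0.04],[[0,0,0],[0,0,0],0.04],[[0,0,0],[0,0,0],0.04],[[0,0,0],[0,0,0],0.04]]'
cat > s.py <<'E'
from h import *
import sys
o=ctrl.get_obs(); go(*o["ee_pos"],97.6); print(o["moment"].round(2))
post=np.array([628.5,202.8]); v=o["ee_pos"][:2]-post; print(np.linalg.norm(v),np.degrees(np.arctan2(v[1],v[0]))%360)
for n in("top","side"):
    d=get(n); c=proj(d,[530,180,120])[0].astype(int)
    im=d["img"][max(0,c[1]-75):c[1]+75,max(0,c[0]-80):c[0]+80]; cv2.imwrite(f"pics/{n}{sys.argv[1]}.png",cv2.resize(im,None,fx=4,fy=4,interpolation=cv2.INTER_CUBIC))
E
python3 s.py 12
```

```text
t: 40.77
ee_pos: [510.1, 186.8, 142.6]
orientation: [0.934, 1.362, -0.938]
ft_force: [-4.5, -3.8, 6.4]
width: 49.2
t 40.77 pos [510.1 186.8 142.6] width 49.2 F [-4.5 -3.8  6.4]
tool x [-0.002 -0.001 -1.   ] y [ 0.934  0.358 -0.002] jawang 20.9
shift tool (m) [0. 0. 0.]
turn about tool x: -1.3378 rad (alt 1.8037) q6 -0.04
[-0.55  0.98 -0.05]
119.4748792883704 187.70001649016615
```

View pics/side12.png

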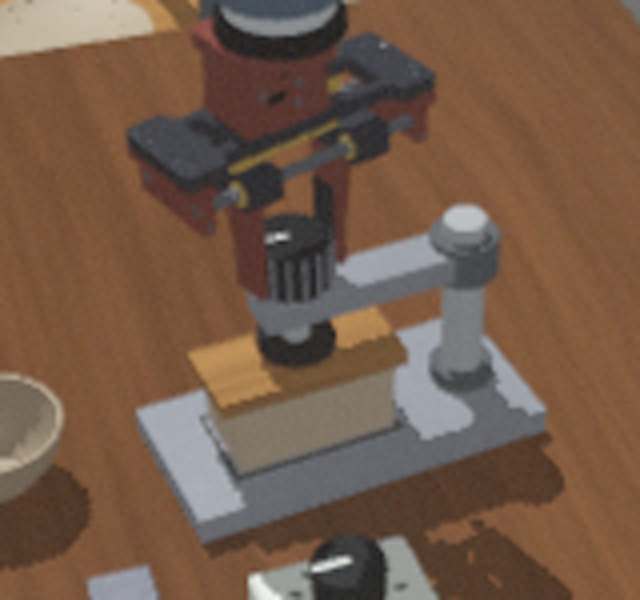

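View pics/top12.png

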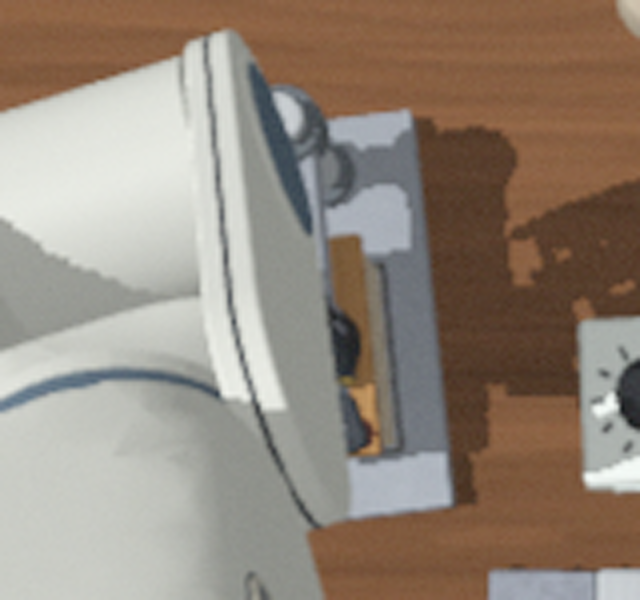

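The arm is nearly shut. I'm nudging on in small steps to feel for the stop.

```bash
python3 -m crank '[[[0,0.0005,-0.002],[0.02,0,0],0.04],[[0,0,0],[0,0,0],0.04],[[0,0,0],[0,0,0],0.04],[[0,0,0],[0,0,0],0.04],[[0,0,0],[0,0,0],0.04],[[0,0,0],[0,0,0],0.04],[[0,0,0],[0,0,0],0.04],[[0,0,0],[0,0,0],0.04]]'
python3 -m crank '[[[0,0.0005,-0.002],[0,0,0],0.04],[[0,0,0],[0,0,0],0.04],[[0,0,0],[0,0,0],0.04],[[0,0,0],[0,0,0],0.04],[[0,0,0],[0,0,0],0.04],[[0,0,0],[0,0,0],0.04],[[0,0,0],[0,0,0],0.04],[[0,0,0],[0,0,0],0.04]]'
```

```text
t: 41.53
ee_pos: [510.0, 187.1, 142.6]
orientation: [0.947, 1.353, -0.954]
ft_force: [-2.8, -13.1, 8.5]
width: 50.0
t: 42.2
ee_pos: [510.0, 187.4, 142.6]
orientation: [0.944, 1.352, -0.955]
ft_force: [-1.2, -21.7, 9.4]
width: 49.7
```

The stop is felt: force rises with no motion at y≈187. I'm relaxing, releasing, and turning the open hand back for a long single turn.

```bash
python3 -m crank '[[[0,-0.0018,0.003],[0,0,0],0.04],[[0,0,0],[0,0,0],0.04],[[0,0,0],[0,0,0],0.04],[[0,0,0],[0,0,0],0.04],[[0,0,0],[0,0,0],0.0878],[[0,0,0],[0,0,0],0.0878],[[0,0,0],[0,0,0],0.0878],[[0,0,0],[0,0,0],0.0878]]'
python3 -m crank '[[[0,0,0],[0,0,0],0.0878],[[0,0,0],[0,0,0],0.0878],[[0,0,0],[-0.12,0,0],0.0878],[[0,0,0],[-0.12,0,0],0.0878],[[0,0,0],[-0.12,0,0],0.0878],[[0,0,0],[-0.12,0,0],0.0878],[[0,0,0],[-0.12,0,0],0.0878],[[0,0,0],[-0.12,0,0],0.0878]]'
python3 -m crank '[[[0,0,0],[-0.12,0,0],0.0878],[[0,0,0],[-0.12,0,0],0.0878],[[0,0,0],[-0.12,0,0],0.0878],[[0,0,0],[-0.12,0,0],0.0878],[[0,0,0],[-0.12,0,0],0.0878],[[0,0,0],[-0.12,0,0],0.0878],[[0,0,0],[-0.12,0,0],0.0878],[[0,0,0],[-0.12,0,0],0.0878]]'
python3 -m crank '[[[0,0,0],[-0.12,0,0],0.0878],[[0,0,0],[-0.12,0,0],0.0878],[[0,0,0],[-0.12,0,0],0.0878],[[0,0,0],[-0.12,0,0],0.0878],[[0,0,0],[0,0,0],0.0878],[[0,0,0],[0,0,0],0.0878],[[0,0,0],[0,0,0],0.0878],[[0,0,0],[0,0,0],0.0878]]'
python3 s.py 13
```

```text
t: 42.87
ee_pos: [509.8, 188.6, 142.6]
orientation: [0.953, 1.352, -0.952]
ft_force: [0.3, 0.3, 0.1]
width: 72.9
t: 43.53
ee_pos: [509.4, 188.3, 142.7]
orientation: [0.393, 1.535, -0.393]
ft_force: [0.4, -1.0, -0.4]
width: 88.2
t: 44.2
ee_pos: [509.4, 188.3, 142.7]
orientation: [-0.359, 1.541, 0.36]
ft_force: [-0.0, 0.4, -0.1]
width: 87.5
t: 44.87
ee_pos: [509.3, 188.2, 142.7]
orientation: [-0.725, 1.446, 0.725]
ft_force: [0.0, 0.1, -0.8]
width: 87.7
t 44.87 pos [509.3 188.2 142.7] width 87.7 F [ 0.   0.1 -0.8]
tool x [-0.  0. -1.] y [-0.802  0.598  0.   ] jawang 143.3
shift tool (m) [0. 0. 0.]
turn about tool x: 0.7972 rad (alt -2.3444) q6 -2.17
[ 0.09 -0.   -0.02]
120.05078835430152 186.9862432198587
```

View pics/side13.png

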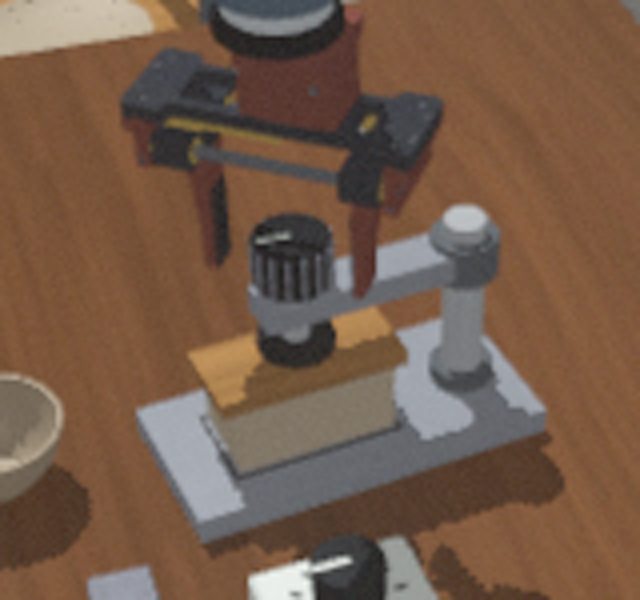

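```bash
python3 -m crank '[[[0,-0.0006,-0.0008],[0,0,0],0.0878],[[0,0,0],[0,0,0],0.04],[[0,0,0],[0,0,0],0.04],[[0,0,0],[0,0,0],0.04],[[0,0,0],[0,0,0],0.04],[[0,0,0],[0,0,0],0.04],[[0,0,0],[0,0,0],0.04],[[0,0,0],[0,0,0],0.04]]'
python3 -m crank '[[[0,0,0],[0,0,0],0.04],[[0,0,0],[0,0,0],0.04],[[0,0,0],[0,0,0],0.04],[[0,0,0],[0,0,0],0.04],[[0,0,0],[0.1,0,0],0.04],[[0,0,0],[0.1,0,0],0.04],[[0,0,0],[0.1,0,0],0.04],[[0,0,0],[0,0,0],0.04]]'
python3 s.py 14
```

```text
t: 45.63
ee_pos: [510.1, 186.8, 142.9]
orientation: [-0.728, 1.444, 0.726]
ft_force: [2.6, -3.5, 0.3]
width: 49.7
t: 46.3
ee_pos: [510.1, 186.8, 142.8]
orientation: [-0.492, 1.513, 0.49]
ft_force: [3.5, -5.4, 0.1]
width: 49.9
t 46.30 pos [510.1 186.8 142.8] width 49.9 F [ 3.5 -5.4  0.1]
tool x [ 0.001 -0.    -1.   ] y [-0.587  0.81  -0.001] jawang 125.9
shift tool (m) [0. 0. 0.]
turn about tool x: 0.4943 rad (alt -2.6473) q6 -1.87
[-0.62 -0.63 -0.02]
119.48565825199402 187.7172350230944
```

```bash
python3 -m crank '[[[0,0,0],[0.1,0,0],0.04],[[0,0,0],[0.1,0,0],0.04],[[0,0,0],[0.1,0,0],0.04],[[0,0,0],[0.1,0,0],0.04],[[0,0,0],[0.1,0,0],0.04],[[0,0,0],[0.1,0,0],0.04],[[0,0,0],[0.1,0,0],0.04],[[0,0,0],[0.1,0,0],0.04]]'
python3 -c "
from h import *
o=ctrl.get_obs();print(o['moment'],o['ft_force'],o['qpos'][5])"
python3 -m crank '[[[0,0,0],[0.1,0,0],0.04],[[0,0,0],[0.1,0,0],0.04],[[0,0,0],[0.1,0,0],0.04],[[0,0,0],[0.1,0,0],0.04],[[0,0,0],[0.1,0,0],0.04],[[0,0,0],[0.1,0,0],0.04],[[0,0,0],[0.1,0,0],0.04],[[0,0,0],[0,0,0],0.04]]'
python3 s.py 15
```

```text
t: 47.07
ee_pos: [510.2, 186.6, 142.8]
orientation: [0.135, 1.565, -0.136]
ft_force: [4.3, -5.6, -1.3]
width: 49.4
[-0.82245265 -0.76884949  0.02768147] [ 4.26021758 -5.63877901 -1.28376929] -1.0679171670931786
t: 47.73
ee_pos: [510.2, 186.5, 142.9]
orientation: [0.681, 1.459, -0.681]
ft_force: [3.7, -5.5, -0.1]
width: 49.5
t 47.73 pos [510.2 186.5 142.9] width 49.5 F [ 3.7 -5.5 -0.1]
tool x [ 0.002 -0.001 -1.   ] y [0.766 0.643 0.001] jawang 40.0
shift tool (m) [0. 0. 0.]
turn about tool x: -1.0053 rad (alt 2.1363) q6 -0.37
[-0.98 -0.77  0.03]
119.4158971959536 187.84227981187243
```

View pics/side15.png

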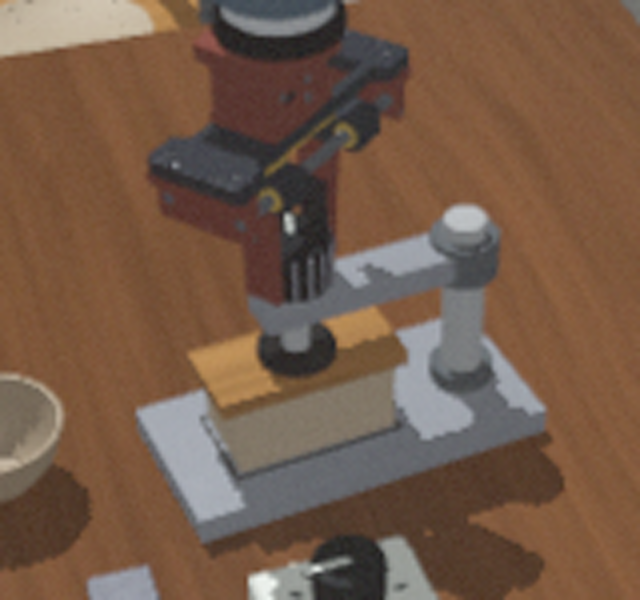

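The foot has come down noticeably and turns freely so far. Continuing while watching the moment.

```bash
python3 -m crank '[[[0,0,0],[0.1,0,0],0.04],[[0,0,0],[0.1,0,0],0.04],[[0,0,0],[0.1,0,0],0.04],[[0,0,0],[0.1,0,0],0.04],[[0,0,0],[0,0,0],0.04],[[0,0,0],[0,0,0],0.04],[[0,0,0],[0,0,0],0.04],[[0,0,0],[0,0,0],0.04]]'
python3 -c "
from h import *
o=ctrl.get_obs();print(o['moment'],o['joint_torque'][5],o['qpos'][5])"
python3 -m crank '[[[0,0,0],[0.1,0,0],0.04],[[0,0,0],[0.1,0,0],0.04],[[0,0,0],[0.1,0,0],0.04],[[0,0,0],[0.1,0,0],0.04],[[0,0,0],[0,0,0],0.04],[[0,0,0],[0,0,0],0.04],[[0,0,0],[0,0,0],0.04],[[0,0,0],[0,0,0],0.04]]'
python3 -c "
from h import *
o=ctrl.get_obs();print(o['moment'],o['joint_torque'][5],o['qpos'][5])"
python3 s.py 16
```

```text
t: 48.5
ee_pos: [510.2, 186.4, 142.9]
orientation: [0.983, 1.336, -0.983]
ft_force: [3.8, -6.2, -0.4]
width: 49.5
[-1.09459917 -0.71357147 -0.00597551] 0.026680921437218785 0.02716230873845932
t: 49.17
ee_pos: [510.1, 186.4, 142.9]
orientation: [1.28, 1.16, -1.279]
ft_force: [3.5, -6.1, -0.8]
width: 49.2
[-1.22435887 -0.74279878 -0.00912719] 0.011078304669354111 0.4272020308374476
t 49.17 pos [510.1 186.4 142.9] width 49.2 F [ 3.5 -6.1 -0.8]
tool x [ 0.001 -0.001 -1.   ] y [ 0.995 -0.096  0.002] jawang -5.5
shift tool (m) [0. 0. 0.]
turn about tool x: 1.3415 rad (alt -1.8001) q6 0.43
[-1.22 -0.74 -0.01]
119.54512157223323 187.90726528511632
```

View pics/side16.png

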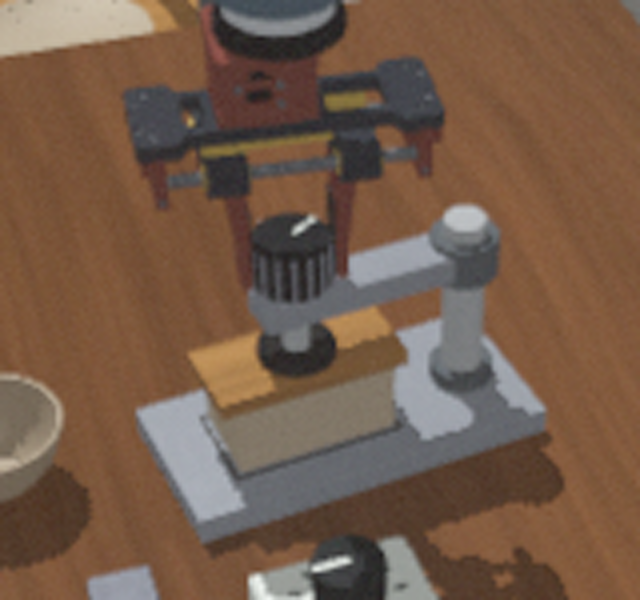

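The foot sits on the cover and hasn't moved between 1.8 and 2.6 rad of turning, so the knob is slipping. I'm adding more turns for margin and reading the moment while turning.

```bash
python3 -m crank '[[[0,0,0],[0.1,0,0],0.04],[[0,0,0],[0.1,0,0],0.04],[[0,0,0],[0.1,0,0],0.04],[[0,0,0],[0.1,0,0],0.04],[[0,0,0],[0.1,0,0],0.04],[[0,0,0],[0.1,0,0],0.04],[[0,0,0],[0.1,0,0],0.04],[[0,0,0],[0.1,0,0],0.04]]'
python3 -c "
from h import *
o=ctrl.get_obs();print(o['moment'],o['joint_torque'][5],o['qpos'][5])"
python3 -m crank '[[[0,0,0],[0.1,0,0],0.04],[[0,0,0],[0.1,0,0],0.04],[[0,0,0],[0.1,0,0],0.04],[[0,0,0],[0.1,0,0],0.04],[[0,0,0],[0.1,0,0],0.04],[[0,0,0],[0.1,0,0],0.04],[[0,0,0],[0,0,0],0.04],[[0,0,0],[0,0,0],0.04]]'
python3 -c "
from h import *
o=ctrl.get_obs();print(o['moment'],o['joint_torque'][5],o['qpos'][5])"
python3 s.py 17
```

```text
t: 49.93
ee_pos: [509.9, 186.3, 142.9]
orientation: [1.835, 0.637, -1.834]
ft_force: [2.0, -6.2, 1.6]
width: 49.7
[-1.24831778 -0.4577698   0.13120049] -1.4952946454286575 1.2319539123488419
t: 50.6
ee_pos: [509.8, 186.4, 142.8]
orientation: [2.184, 0.079, -2.183]
ft_force: [1.8, -4.4, 0.9]
width: 49.7
[-1.14813675 -0.29913191  0.02587741] 0.2373070176690817 1.8275963044155232
t 50.60 pos [509.8 186.4 142.8] width 49.7 F [ 1.8 -4.4  0.9]
tool x [ 0.001 -0.001 -1.   ] y [ 0.074 -0.997  0.001] jawang -85.8
shift tool (m) [0. 0. 0.]
turn about tool x: -0.0588 rad (alt 3.0827) q6 1.83
[-1.15 -0.3   0.03]
119.8767909709935 187.87169529981352
```

View pics/side17.png

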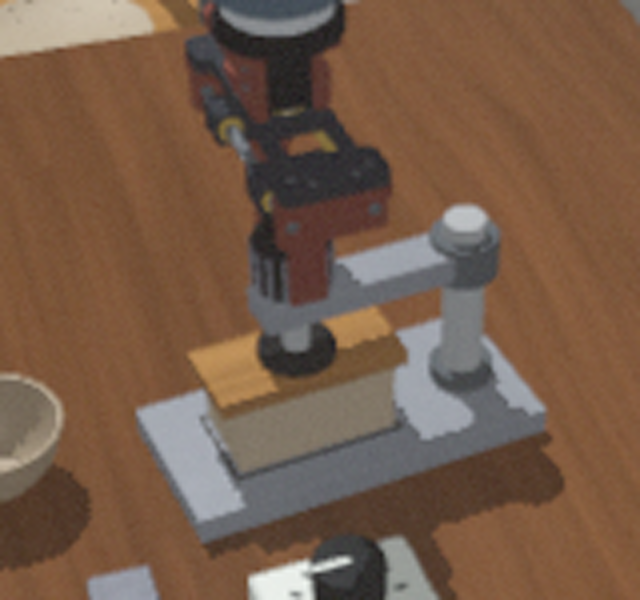

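The moment read 0.13 N·m while turning, which is the slip torque, and the foot is steady. Total turn is 4.0 rad, so about 2.3 rad of slip. Releasing and lifting.

```bash
python3 -m crank '[[[0,0,0],[0,0,0],0.0878],[[0,0,0],[0,0,0],0.0878],[[0,0,0],[0,0,0],0.0878],[[0,0,0],[0,0,0],0.0878],[[0,0,0],[0,0,0],0.0878],[[-0.02,0,0],[0,0,0],0.0878],[[-0.03,0,0],[0,0,0],0.0878],[[-0.03,0,0],[0,0,0],0.0878]]'
python3 -m crank '[[[0,0.03,0],[-0.1,0,0],0.0878],[[0,0.03,0],[-0.1,0,0],0.0878],[[0,0.03,0],[-0.1,0,0],0.0878],[[0,0.03,0],[-0.1,0,0],0.0878],[[0,0.03,0],[-0.1,0,0],0.0878],[[0,0,0],[-0.1,0,0],0.0878],[[0,0,0],[-0.1,0,0],0.0878],[[0,0,0],[-0.1,0,0],0.0878]]'
python3 s.py 18
```

```text
t: 51.37
ee_pos: [508.4, 187.0, 222.7]
orientation: [2.18, 0.08, -2.186]
ft_force: [1.4, 0.4, 0.8]
width: 87.5
t: 52.03
ee_pos: [549.6, 43.6, 222.5]
orientation: [1.699, 0.797, -1.699]
ft_force: [0.2, 0.0, -0.7]
width: 87.9
t 52.03 pos [549.6  43.6 222.5] width 87.9 F [ 0.2  0.  -0.7]
tool x [-0.  0. -1.] y [ 0.769 -0.639 -0.   ] jawang -39.7
shift tool (m) [0. 0. 0.]
turn about tool x: 0.7447 rad (alt -2.3969) q6 0.75
[-0.05  0.11  0.01]
177.73622166531771 243.6319411543268
```

View pics/side18.png

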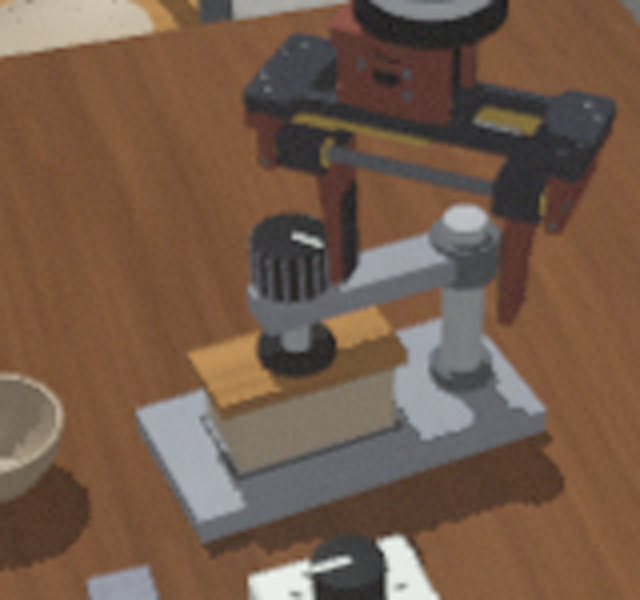

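View pics/top18.png

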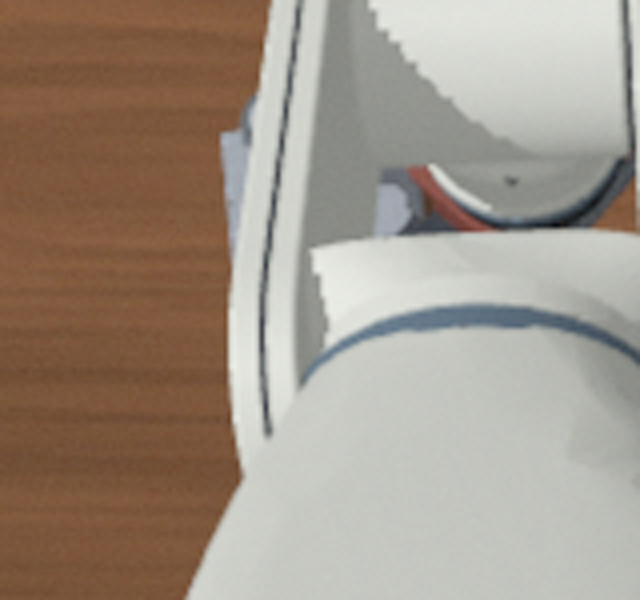

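```bash
python3 - <<'E'
from h import *
d=get("side"); c=proj(d,[530,180,120])[0].astype(int)
f=lambda p:np.array(p)/4+[c[0]-80,c[1]-75]-.375
P=plane(d,[f((291,234)),f((255,242)),f((316,216)),f((322,244))],172); v=P[1:]-P[0]
print("knob c",P[0],"line angles",np.degrees(np.arctan2(v[:,1],v[:,0])).round(0),np.linalg.norm(v,axis=1).round(0))
t=get("top")
for n,dd,p,fn in(("top",t,(484,-5,84),"pics/top0.png"),("side",d,(486,-8,84),"pics/side0.png")):
    im=cv2.imread(fn); q=proj(dd,p)[0].astype(int); x0,y0=q-30
    sub=im[y0:y0+60,x0:x0+60]; 
    m=(sub.max(2)<70).astype(np.uint8)
    for k in cv2.findContours(m,cv2.RETR_EXTERNAL,cv2.CHAIN_APPROX_NONE)[0]:
        if cv2.contourArea(k)>60: print(n,cv2.boundingRect(k),cv2.fitEllipse(k),x0,y0)
    cv2.imwrite(f"pics/{n}d.png",cv2.resize(sub,None,fx=9,fy=9,interpolation=cv2.INTER_CUBIC))
E
```

```text
knob c [511.60408989 186.37854626] line angles [-177.   34.  -46.] [23. 24. 22.]
top (23, 22, 17, 18) ((30.736860275268555, 30.15497589111328), (15.149290084838867, 16.50658416748047), 165.9416961669922) 290 189
side (23, 24, 17, 21) ((31.24637794494629, 34.69861602783203), (16.797985076904297, 20.43416976928711), 6.18181037902832) 273 185
```

View pics/topd.png

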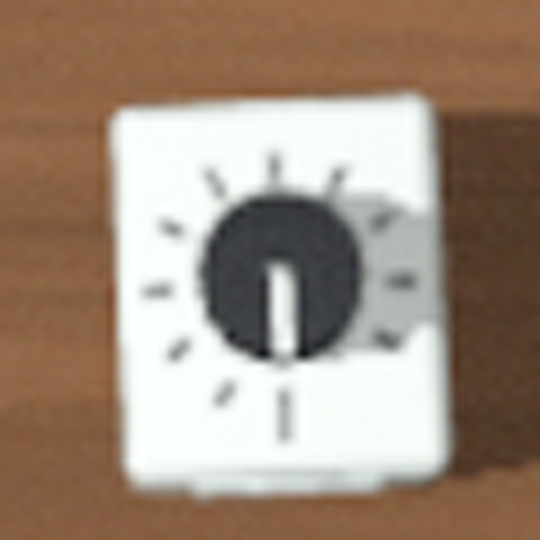

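View pics/sided.png

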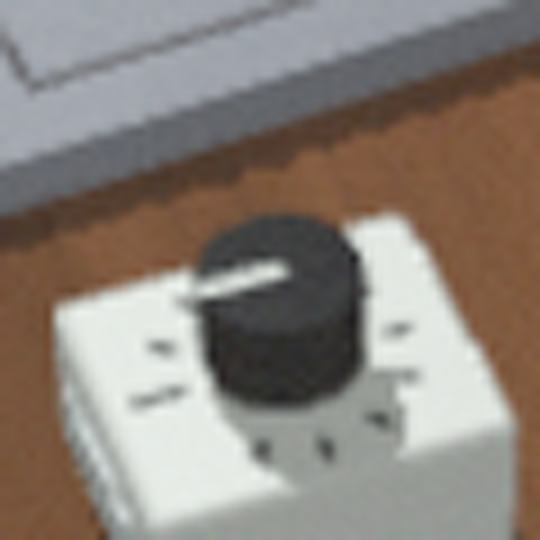

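```bash
python3 - <<'E'
from h import *
t=get("top");s=get("side")
a=(320.8,219.3);b=(303.8,214.8)
print(tri(t,a,s,b).round(1),plane(t,a,84),plane(s,b,84))
E
python3 -m crank '[[[0,0,0],[-0.12,0,0],0.0878],[[0,0,0],[-0.12,0,0],0.0878],[[0,0,0],[-0.12,0,0],0.0878],[[0,0,0],[-0.12,0,0],0.0878],[[0,0,0],[-0.12,0,0],0.0878],[[0,0,0],[-0.12,0,0],0.0878],[[0,0,0],[-0.12,0,0],0.0878],[[0,0,0],[-0.12,0,0],0.0878]]'
python3 -m crank '[[[0,0,0],[-0.12,0,0],0.0878],[[0,0,0],[-0.12,0,0],0.0878],[[0,0,0],[-0.12,0,0],0.0878],[[0,0,0],[-0.12,0,0],0.0878],[[0,0,0],[-0.12,0,0],0.0878],[[0,0,0],[-0.12,0,0],0.0878],[[0,0,0],[-0.12,0,0],0.0878],[[0,0,0],[-0.12,0,0],0.0878]]'
python3 -m crank '[[[0,0,0],[-0.12,0,0],0.0878],[[0,0,0],[-0.12,0,0],0.0878],[[0,0,0],[-0.12,0,0],0.0878],[[0,0,0],[-0.12,0,0],0.0878],[[0,0,0],[-0.12,0,0],0.0878],[[0,0,0],[0,0,0],0.0878],[[0,0,0],[0,0,0],0.0878],[[0,0,0],[0,0,0],0.0878]]'
python3 -c "
from h import *
go(485.5,-6.5,58)"
```

```text
[486.8  -4.9  81. ] [[484.59335581  -4.58951574]] [[487.61993611  -7.71138304]]
t: 53.0
ee_pos: [549.5, 44.4, 222.7]
orientation: [1.01, 1.324, -1.01]
ft_force: [-0.9, 0.8, 0.6]
width: 88.2
t: 53.67
ee_pos: [549.5, 44.4, 222.7]
orientation: [0.269, 1.554, -0.269]
ft_force: [0.3, -0.5, -0.2]
width: 87.8
t: 54.33
ee_pos: [549.5, 44.3, 222.7]
orientation: [-0.195, 1.562, 0.195]
ft_force: [-1.1, -0.1, 0.1]
width: 87.6
t 54.33 pos [549.5  44.3 222.7] width 87.6 F [-1.1 -0.1  0.1]
tool x [-0.  0. -1.] y [-0.246  0.969  0.   ] jawang 104.2
shift tool (m) [ 0.1647 -0.0335 -0.0745]
```

```bash
python3 -m crank '[[[0,-0.017,-0.037],[0,0,0],0.0878],[[0,-0.017,-0.037],[0,0,0],0.0878],[[0.03,0,0],[0,0,0],0.0878],[[0.03,0,0],[0,0,0],0.0878],[[0.03,0,0],[0,0,0],0.0878],[[0,0,0],[0,0,0],0.0878],[[0,0,0],[0,0,0],0.0878],[[0,0,0],[0,0,0],0.0878]]'
python3 - <<'E'
from h import *
go(486,-6,59)
d=get("side"); c=proj(d,[486,-6,110])[0].astype(int)
im=d["img"][max(0,c[1]-75):c[1]+75,max(0,c[0]-80):c[0]+80]; cv2.imwrite("pics/side19.png",cv2.resize(im,None,fx=4,fy=4,interpolation=cv2.INTER_CUBIC))
E
```

```text
t: 55.0
ee_pos: [487.2, -7.2, 133.7]
orientation: [-0.197, 1.561, 0.197]
ft_force: [0.7, 0.3, 0.6]
width: 87.9
t 55.00 pos [487.2  -7.2 133.7] width 87.9 F [0.7 0.3 0.6]
tool x [ 0.001 -0.    -1.   ] y [-0.248  0.969 -0.   ] jawang 104.4
shift tool (m) [ 0.0747  0.0014 -0.001 ]
```

View pics/side19.png

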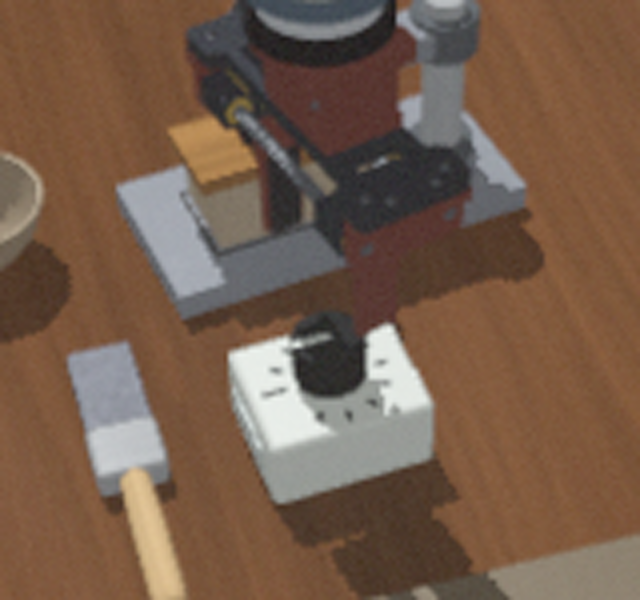

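```bash
python3 -m crank '[[[0.02,0.001,-0.001],[0,0,0],0.0878],[[0.025,0,0],[0,0,0],0.0878],[[0.02,0,0],[0,0,0],0.0878],[[0.009,0,0],[0,0,0],0.0878],[[0,0,0],[0,0,0],0.0878],[[0,0,0],[0,0,0],0.04],[[0,0,0],[0,0,0],0.03],[[0,0,0],[0,0,0],0.03]]'
python3 -m crank '[[[0,0,0],[0,0,0],0.03],[[0,0,0],[0,0,0],0.03],[[0,0,0],[0,0,0],0.03],[[0,0,0],[0,0,0],0.03],[[0,0,0],[0,0,0],0.03],[[0,0,0],[0,0,0],0.03],[[0,0,0],[0,0,0],0.03],[[0,0,0],[0,0,0],0.03]]'
python3 -c "
from h import *
o=ctrl.get_obs();go(486,-6,59);print(o['qpos'][5],o['moment'])"
```

```text
t: 55.72
ee_pos: [486.2, -6.5, 60.0]
orientation: [-0.198, 1.559, 0.198]
ft_force: [-1.2, -0.8, 0.3]
width: 71.3
t: 56.38
ee_pos: [485.4, -6.8, 58.9]
orientation: [-0.198, 1.561, 0.198]
ft_force: [-1.0, -4.7, 5.4]
width: 43.7
t 56.38 pos [485.4  -6.8  58.9] width 43.7 F [-1.  -4.7  5.4]
tool x [ 0. -0. -1.] y [-0.25   0.968 -0.   ] jawang 104.5
shift tool (m) [-0.0001  0.0006  0.0008]
-1.8609154255835136 [-0.63358881  0.06816349  0.01389914]
```

The dial is gripped (43.7 mm). Turning 3.665 rad clockwise.

```bash
python3 -m crank '[[[0,-0.0006,0],[0.1,0,0],0.03],[[0,0,0],[0.1,0,0],0.03],[[0,0,0],[0.1,0,0],0.03],[[0,0,0],[0.1,0,0],0.03],[[0,0,0],[0.1,0,0],0.03],[[0,0,0],[0.1,0,0],0.03],[[0,0,0],[0.1,0,0],0.03],[[0,0,0],[0.1,0,0],0.03]]'
python3 -m crank '[[[0,0,0],[0.1,0,0],0.03],[[0,0,0],[0.1,0,0],0.03],[[0,0,0],[0.1,0,0],0.03],[[0,0,0],[0.1,0,0],0.03],[[0,0,0],[0.1,0,0],0.03],[[0,0,0],[0.1,0,0],0.03],[[0,0,0],[0.1,0,0],0.03],[[0,0,0],[0.1,0,0],0.03]]'
python3 -m crank '[[[0,0,0],[0.1,0,0],0.03],[[0,0,0],[0.1,0,0],0.03],[[0,0,0],[0.1,0,0],0.03],[[0,0,0],[0.1,0,0],0.03],[[0,0,0],[0.1,0,0],0.03],[[0,0,0],[0.1,0,0],0.03],[[0,0,0],[0.1,0,0],0.03],[[0,0,0],[0.1,0,0],0.03]]'
python3 -c "
from h import *
o=ctrl.get_obs();go(486,-6,59);print(o['qpos'][5],o['moment'])
d=get('side'); c=proj(d,[486,-6,110])[0].astype(int)
im=d['img'][max(0,c[1]-75):c[1]+75,max(0,c[0]-80):c[0]+80]; cv2.imwrite('pics/side20.png',cv2.resize(im,None,fx=4,fy=4,interpolation=cv2.INTER_CUBIC))"
```

```text
t: 57.05
ee_pos: [485.6, -5.9, 58.9]
orientation: [0.435, 1.527, -0.432]
ft_force: [0.3, 7.2, 5.4]
width: 43.8
t: 57.72
ee_pos: [486.4, -5.4, 59.0]
orientation: [1.05, 1.304, -1.045]
ft_force: [2.6, 11.8, 2.4]
width: 43.7
t: 58.38
ee_pos: [487.4, -5.6, 59.0]
orientation: [1.628, 0.874, -1.62]
ft_force: [4.8, 8.4, -0.8]
width: 43.3
t 58.38 pos [487.4  -5.6  59. ] width 43.3 F [ 4.8  8.4 -0.8]
tool x [ 0.004  0.002 -1.   ] y [ 0.835 -0.55   0.002] jawang -33.4
shift tool (m) [-0.     -0.0009  0.0011]
0.5428454523277779 [ 1.59227219 -0.80171214 -0.0135309 ]
```

View pics/side20.png

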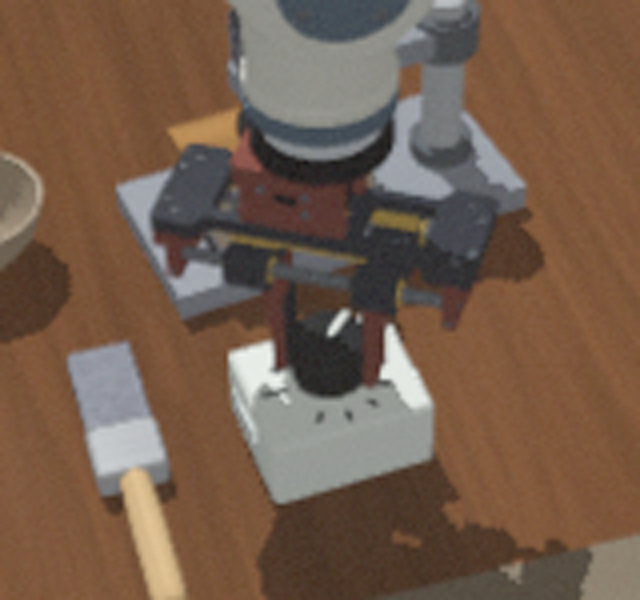

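```bash
python3 -m crank '[[[0,0,0],[0.1,0,0],0.03],[[0,0,0],[0.1,0,0],0.03],[[0,0,0],[0.1,0,0],0.03],[[0,0,0],[0.1,0,0],0.03],[[0,0,0],[0.1,0,0],0.03],[[0,0,0],[0.1,0,0],0.03],[[0,0,0],[0.1,0,0],0.03],[[0,0,0],[0.1,0,0],0.03]]'
python3 -m crank '[[[0,0,0],[0.1,0,0],0.03],[[0,0,0],[0.1,0,0],0.03],[[0,0,0],[0.1,0,0],0.03],[[0,0,0],[0.1,0,0],0.03],[[0,0,0],[0.065,0,0],0.03],[[0,0,0],[0,0,0],0.03],[[0,0,0],[0,0,0],0.03],[[0,0,0],[0,0,0],0.03]]'
python3 -c "
from h import *
o=ctrl.get_obs();go(486,-6,59);print(o['qpos'][5],o['moment'])
d=get('side'); c=proj(d,[486,-6,110])[0].astype(int)
im=d['img'][max(0,c[1]-75):c[1]+75,max(0,c[0]-80):c[0]+80]; cv2.imwrite('pics/side21.png',cv2.resize(im,None,fx=4,fy=4,interpolation=cv2.INTER_CUBIC))"
```

```text
t: 59.1
ee_pos: [488.0, -6.3, 59.0]
orientation: [2.128, 0.201, -2.117]
ft_force: [7.0, 3.4, -2.8]
width: 43.2
t: 59.77
ee_pos: [487.9, -6.9, 59.0]
orientation: [-2.081, 0.283, 2.071]
ft_force: [6.6, -0.4, -3.0]
width: 43.6
t 59.77 pos [487.9  -6.9  59. ] width 43.6 F [ 6.6 -0.4 -3. ]
tool x [ 0.005  0.    -1.   ] y [-0.268 -0.963 -0.001] jawang -105.6
shift tool (m) [-0.     -0.0004  0.0021]
1.8029713604500022 [-0.10755984 -0.83516095 -0.02162158]
```

View pics/side21.png

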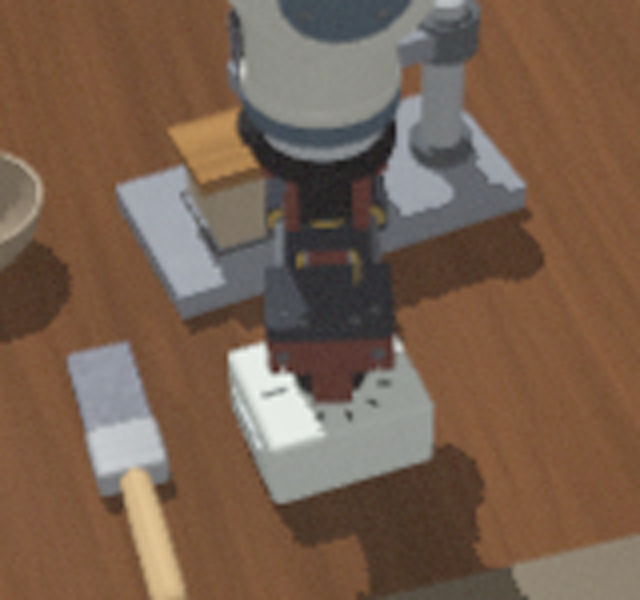

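The hand turned 210.1°. Releasing, lifting clear, and checking.

```bash
python3 -m crank '[[[0,0,0],[0,0,0],0.0878],[[0,0,0],[0,0,0],0.0878],[[0,0,0],[0,0,0],0.0878],[[0,0,0],[0,0,0],0.0878],[[0,0,0],[0,0,0],0.0878],[[-0.02,0,0],[0,0,0],0.0878],[[-0.03,0,0],[0,0,0],0.0878],[[-0.03,0,0],[0,0,0],0.0878]]'
python3 -m crank '[[[-0.03,0,0],[0,0,0],0.0878],[[-0.03,0,0],[0,0,0],0.0878],[[-0.03,0.03,0],[0,0,0],0.0878],[[0,0.04,0],[0,0,0],0.0878],[[0,0.04,0],[0,0,0],0.0878],[[0,0.04,0],[0,0,0],0.0878],[[0,0.04,0],[0,0,0],0.0878],[[0,0.04,0],[0,0,0],0.0878]]'
python3 -m crank '[[[0,0.04,0],[0,0,0],0.0878],[[0,0.04,0],[0,0,0],0.0878],[[0,0.04,0],[0,0,0],0.0878],[[0,0.04,0],[0,0,0],0.0878],[[0,0,0],[0,0,0],0.0878],[[0,0,0],[0,0,0],0.0878],[[0,0,0],[0,0,0],0.0878],[[0,0,0],[0,0,0],0.0878]]'
python3 - <<'E'
from h import *
for n in("top","side"):
    d=get(n); cv2.imwrite(f"pics/{n}22.png",d["img"]); c=proj(d,[500,90,80])[0].astype(int)
    im=d["img"][max(0,c[1]-80):c[1]+80,max(0,c[0]-90):c[0]+90]; cv2.imwrite(f"pics/{n}22z.png",cv2.resize(im,None,fx=4,fy=3.7*4/3.7,interpolation=cv2.INTER_CUBIC)[:600])
E
```

```text
t: 60.48
ee_pos: [484.1, -7.0, 138.8]
orientation: [-2.073, 0.284, 2.08]
ft_force: [0.3, 0.6, 0.1]
width: 87.8
t: 61.15
ee_pos: [422.8, -229.6, 228.3]
orientation: [-2.077, 0.283, 2.076]
ft_force: [1.2, -0.0, -0.7]
width: 88.1
t: 61.82
ee_pos: [381.0, -380.9, 227.9]
orientation: [-2.076, 0.281, 2.077]
ft_force: [0.6, -0.5, 0.0]
width: 88.0
```

View pics/top22.png

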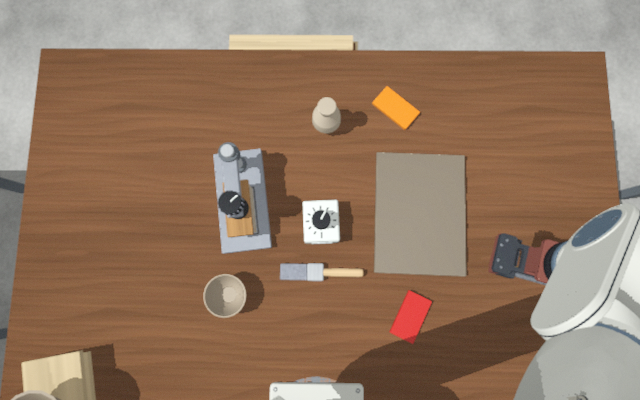

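View pics/top22z.png

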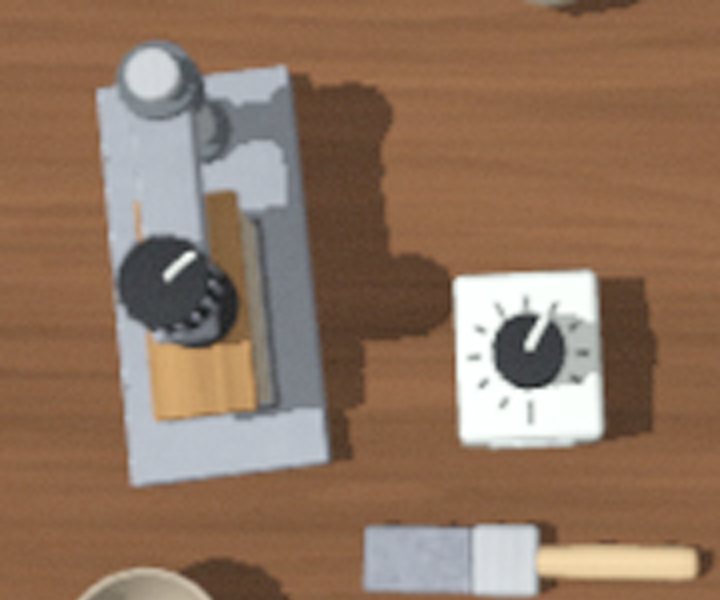

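View pics/side22z.png

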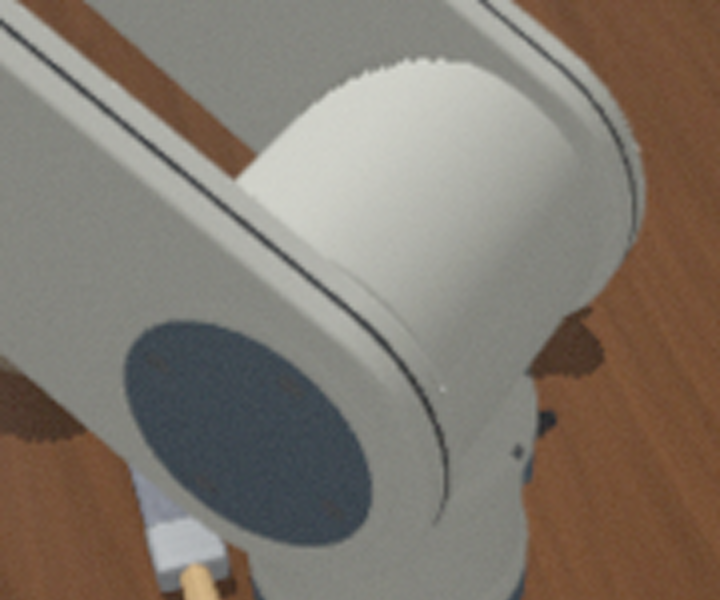

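```bash
python3 - <<'E'
from h import *
d=get("top"); c=proj(d,[500,90,80])[0].astype(int); f=lambda p:np.array(p)/4+[c[0]-90,c[1]-80]-.375
k=plane(d,[f((164,281))],172)[0]; p=plane(d,[f((152,73))],148)[0]
print(k,p,np.degrees(np.arctan2(*(p-k)[::-1])))
# arm edges on z=132 : left edge
e=plane(d,[f((136,125)),f((151,235)) ,f((196,125)),f((207,240))],132); 
for a,b in((0,1),(2,3)): v=e[a]-e[b]; print("edge",np.degrees(np.arctan2(v[1],v[0])).round(1))
a=cv2.imread("pics/top0.png").astype(int); b=d["img"].astype(int); df=(abs(a-b).max(2)>40).astype(np.uint8)
for n,(x0,y0,x1,y1) in dict(vase=(308,92,346,138),brush=(275,258,370,285),bowl=(200,272,250,322),board=(370,148,472,280)).items(): print(n,df[y0:y1,x0:x1].sum())
h=cv2.cvtColor(d["img"],cv2.COLOR_BGR2HSV)
E
```

```text
[509.19803912 187.47695538] [628.87316785 204.35905516] 8.029508590040422
edge 10.1
edge 7.6
vase 0
brush 0
bowl 680
board 4418
```

```bash
python3 -c "
from workcell import workorder
print(workorder.close_job())"
```

```text
the job is handed in; nothing more can be done
None
```

I handed the job in at about 62 s with every step carried out in the order asked; no verdict is reported.

- **Stack:** all four clay tiles and the cover lie inside the outline. After placing, the cover and the upper tiles I could measure sat within about 1.5 mm and 1° of it in both views. After clamping I only looked at the stack in the side picture, where it still looked square.
- **Press arm:** it is shut against its stop. I felt the contact, and the top view puts the arm at 8.0° against 7.7° for the press.
- **Ratchet knob:** I turned it 4.0 rad clockwise, confirmed by its white line. About 2.3 rad of that was slip, or about 9 clicks and under half a turn. That figure is worked out from where the foot stopped and was not read directly. The moment was 0.13 N·m while it slipped, and the foot stayed down on the cover.
- **Timer dial:** I turned it 210°, and the pointer rests on the seventh tick in the top view.
- **Bystanders:** the vase and brush regions of the top picture are unchanged from the start. The bowl's region differs by 680 pixels, which I put down to the robot's shadow since the bowl looks to be in the same place.

- **Checks that disagreed:**
  - The two cameras differed by a constant 4 mm or so in y. Averaging them matched the robot to about 1 mm.
  - Triangulated heights came out about 5 mm low throughout.
  - One of two arm edges clicked by hand read 10.1° (the other 7.6°).
- **Last side view:** the robot's arm hid the press in my final side picture, so the last side view of the press is from just after clamping.

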